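# Lay out the graded slats on a tapered chair seat

### The arm

A 6-joint arm with a two-finger parallel gripper is mounted at the origin on the work surface. World frame = base frame: x ahead of the robot, y to its left, z up, the work surface at z = 0. Lengths are in mm, angles in rad, forces in N, time in s.
With the tool pointing down it reaches from about 350 to 775 mm from the base axis. Payload 7.3 kg.
Tool frame: the origin (TCP) lies at the very end of the fingers, on their centre line; the grasp point (between the pads) lies 19 mm behind it; x points along the fingers, z is the direction in which the jaws open and shut, and the axes are right-handed (so a half turn about x gives the same grasp; the last joint's range is limited). The gripper opens to 92 mm and grips with 3 to 60 N. Pads are 19 mm wide; open, the fingers measure 130 mm over their backs; the gripper's body (75 mm by 190 mm) begins 47 mm behind the grasp point.
Start: joints at [1.081, 0.342, 1.524, -0, 1.275, -0.146], TCP at [176.946, 494.302, 226.741] pointing down, gripper open.
Joint ranges: [-2.53, 2.53], [-0.77, 2.02], [0.04, 2.7], [-1, 4.14], [0.28, 2.66], [-3.11, 3.11]. Speed limits (rad/s): [2.57, 2.57, 3.14, 3.14, 3.14, 3.14].

### API

Orientations are given as [roll, pitch, yaw] about the fixed x, y, z axes, in that order (R = Rz(yaw) Ry(pitch) Rx(roll)).
In Python, from plant import * gives the robot as it stands.
- The arm moves only by the shell command python3 -m creep 'ROWS'. ROWS is JSON, a list of rows, each an object of numbers: "tx", "ty", "tz": the shift along the tool's x, y, z in cm; "wx", "wy", "wz": the turn, a rotation vector about the tool's x, y, z in rad; "gripper": the closure, from -1 (fully open) to 1 (shut). A call has 1 to 8 rows; each row is the pose to reach, as a shift and turn from the pose commanded when the call began, along the tool's axes at that moment; what a row does not reach only later rows make up. A row lasts 1/12 s, in which the tool goes at most 41.7 mm and 7.16 degrees, less where a joint would pass 70% of its speed; a pose out of reach is approached as far as the arm can. A call with a gripper value outside its range is refused whole. The fingers move at their own pace and stop on an object; the grip force is fixed at half the most. Time passes only in rows, so rows that repeat a pose let the fingers close. It gives the time, the measured TCP pose, the force and the opening at its end, in the units of the state.
- get_obs(): the state, without advancing time (a new reading comes with each control period).
- capture(name): name is "scene" or "top"; returns a dict with "frame" (384x512x3 uint8, red, green, blue), "z_map" (384x512 float32, mm along the optical axis (not along the pixel's ray), 0 where there is no reading), "vertical_fov" (degrees; the focal length in pixels is half the picture's height over the tangent of half this angle, whatever the lens; pixels are square), "cx", "cy" (the principal point, pixels), "xyz" and "rotation" of the camera in the world. Camera axes: x right, y down, z forward; pixel columns grow to the right and rows downward; lengths in mm; the calibration is good to about 2 mm. A picture is of the moment at which its call begins.
- close_job(): hands the job in, once; it reports no verdict.
The state is a dict: "time": time; "joint_positions": joint angles; "dq": joint speeds; "tau": joint torques, N m; "tool_pos": TCP position; "tcp_rot": TCP orientation; "contact_force": force on the tool from outside, world axes, zero at the start; "moment": the same for the moment, N m; "grip_width": finger opening in mm.
Only numpy, scipy, OpenCV 4.12 (cv2) and the standard library are available. Lean on these libraries where they do the work, as an engineer would, in place of code of your own. Each camera call takes 0.05 s, during which the arm holds its last target.

### The job

Dry-fit the four new seat slats on the tapered seat frame of this child's chair, graded by length: the shortest across the narrow back end, then each longer one in turn, up to the longest across the wide front end. Lay each slat flat on both side rails, centred over its own pair of pale bare-wood patches and square to the frame so that its ends overhang the rails evenly, and let go of it. Leave the glue bottle and the small jar where they are.

Things in the scene. Friction and masses are not known exactly. Their poses are not given: they have to be found in the camera images.
- slat_196_center (a point): the shortest of four loose raw pine seat slats: a plain bar 196 mm long, 30 mm wide, 20 mm thick, with a small screw hole near each end, otherwise the same as the others, lying flat on the bench beside the chair frame. The point is the middle of the bar, half-way up (10 mm above its underside). z up, y along its length, x across its width; both ends and both faces are alike
- slat_224_center (a point): the second shortest of four loose raw pine seat slats: a plain bar 224 mm long, 30 mm wide, 20 mm thick, with a small screw hole near each end, otherwise the same as the others, lying flat on the bench beside the chair frame. The point is the middle of the bar, half-way up (10 mm above its underside). z up, y along its length, x across its width; both ends and both faces are alike
- slat_252_center (a point): the second longest of four loose raw pine seat slats: a plain bar 252 mm long, 30 mm wide, 20 mm thick, with a small screw hole near each end, otherwise the same as the others, lying flat on the bench beside the chair frame. The point is the middle of the bar, half-way up (10 mm above its underside). z up, y along its length, x across its width; both ends and both faces are alike
- slat_280_center (a point): the longest of four loose raw pine seat slats: a plain bar 280 mm long, 30 mm wide, 20 mm thick, with a small screw hole near each end, otherwise the same as the others, lying flat on the bench beside the chair frame. The point is the middle of the bar, half-way up (10 mm above its underside). z up, y along its length, x across its width; both ends and both faces are alike
- mark_1: slat place at the narrow (back) end of the tapered chair frame, for the 196 mm slat: two pale bare patches (32 x 24 mm) on the tops of the dark side rails, 158 mm apart. Origin midway between them, level with the rail tops, 60 mm above the bench. y from patch to patch (along the slat), x to the wide front, z up. Frame: fixed to the bench, 300 mm deep, open in the middle
- mark_2: slat place second from the narrow (back) end of the tapered chair frame, for the 224 mm slat: two pale bare patches (32 x 24 mm) on the tops of the dark side rails, 186 mm apart. Origin midway between them, level with the rail tops, 60 mm above the bench. y from patch to patch (along the slat), x to the wide front, z up. Side rails 24 mm thick, 60 mm high
- mark_3: slat place second from the wide (front) end of the tapered chair frame, for the 252 mm slat: two pale bare patches (32 x 24 mm) on the tops of the dark side rails, 214 mm apart. Origin midway between them, level with the rail tops, 60 mm above the bench. y from patch to patch (along the slat), x to the wide front, z up. Aprons and corner blocks stay below 41 mm
- mark_4: slat place at the wide (front) end of the tapered chair frame, for the 280 mm slat: two pale bare patches (32 x 24 mm) on the tops of the dark side rails, 242 mm apart. Origin midway between them, level with the rail tops, 60 mm above the bench. y from patch to patch (along the slat), x to the wide front, z up. The four places are 72 mm apart; slats overhang each rail by 6 mm
- glue: an upright white glue bottle with a red cap, 54 mm across, 110 mm tall, beyond the frame on the left; a bystander. Origin: centre of its underside
- jar: an upright small lidded jar, 50 mm across, 60 mm tall, beyond the frame on the right; a bystander. Origin: centre of its underside
Things that resemble listed ones, but are neither listed nor needed, are in the scene too. Leave any pink or purple look-alike of the part that bears slat_196_center alone.

How it is judged (in metres and radians):
At the end, for the whole second after the job is handed in: All four slats lie still and flat on both side rails in order of length, 196 mm at the narrow end to 280 mm at the wide end: middle within 12 mm of the middle of its pair of patches, length within 0.12 rad of the line between them, middle 6 to 13.5 mm above the rail tops (horizontal distance between slat_196_center and mark_1 below 0.012 m and angle between the y axis of slat_196_center and the y axis of mark_1, either way round below 0.12 rad and z of slat_196_center in the frame of mark_1 between 0.006 and 0.0135 m and linear speed of each of slat_196, slat_224, slat_252, slat_280 below 0.02 m/s and horizontal distance between slat_224_center and mark_2 below 0.012 m and angle between the y axis of slat_224_center and the y axis of mark_2, either way round below 0.12 rad and z of slat_224_center in the frame of mark_2 between 0.006 and 0.0135 m and horizontal distance between slat_252_center and mark_3 below 0.012 m and angle between the y axis of slat_252_center and the y axis of mark_3, either way round below 0.12 rad and z of slat_252_center in the frame of mark_3 between 0.006 and 0.0135 m and horizontal distance between slat_280_center and mark_4 below 0.012 m and angle between the y axis of slat_280_center and the y axis of mark_4, either way round below 0.12 rad and z of slat_280_center in the frame of mark_4 between 0.006 and 0.0135 m); the robot touches nothing.
It fails at once if the glue bottle is pushed more than 30 mm from its place (distance of glue from where it was at the start of the episode above 0.03 m).
It fails at once if the jar is pushed more than 30 mm from its place (distance of jar from where it was at the start of the episode above 0.03 m).
It also fails if it takes over 115 s, if anything falls off the work surface, if the arm or the gripper's body presses on something with over 40 N, if the wrist force passes 120 N, or if a joint passes its speed limit or range.

## Working session

There is one attempt and no reset: what is moved stays moved. The work goes in short steps, Python scripts to look and compute and a shell command to move; the robot and the scene stay as the last step left them, time stands still between calls to the robot, and variables do not carry over. Pictures are saved under pics/ and viewed, and the job is handed in when it is done.

```bash
ls; mkdir -p pics
python3 - <<'E'
from plant import *
import cv2,numpy as np
print(get_obs())
for n in ("scene","top"):
    c=capture(n); np.savez(f"{n}0.npz",**c)
    print({k:v for k,v in c.items() if k not in("frame","z_map")})
    cv2.imwrite(f"pics/{n}0.png",cv2.resize(c["frame"][:,:,::-1],(800,600),interpolation=cv2.INTER_CUBIC))
E
```

```text
pics
{'time': 0.0, 'joint_positions': array([ 1.08098320e+00,  3.42729633e-01,  1.52501469e+00,  2.81015098e-06,
        1.27540149e+00, -1.45982873e-01]), 'dq': array([-8.97434572e-05, -3.79656652e-04,  1.96047920e-03, -1.42031117e-03,
        6.29857458e-04, -1.02818890e-03]), 'tau': array([-2.57998554e-04, -4.31251216e+01, -2.44212878e+01,  7.19343591e-02,
        5.59485366e-02, -1.47215346e-04]), 'tool_pos': array([176.75132629, 493.91958182, 226.04219148]), 'tcp_rot': array([ 2.99387966,  1.56924316, -2.0623404 ]), 'contact_force': array([-0.0172791 , -0.3026359 , -0.47185728]), 'moment': array([-0.03669562,  0.02242235, -0.01467846]), 'grip_width': 92.15492138633314}
{'vertical_fov': 52.21957539371437, 'cx': 255.55247103019246, 'cy': 190.96401937322238, 'xyz': array([1066.75844305, -580.85003701, 1087.25366895]), 'rotation': array([-2.50381255, -0.00586847,  0.83024205])}
{'vertical_fov': 46.61482397677878, 'cx': 253.4473417735215, 'cy': 184.43910660906198, 'xyz': array([ 248.72401379,  -68.48931889, 1404.6282044 ]), 'rotation': array([-2.93761563, -0.00616895, -1.61734822])}
```

View pics/top0.png

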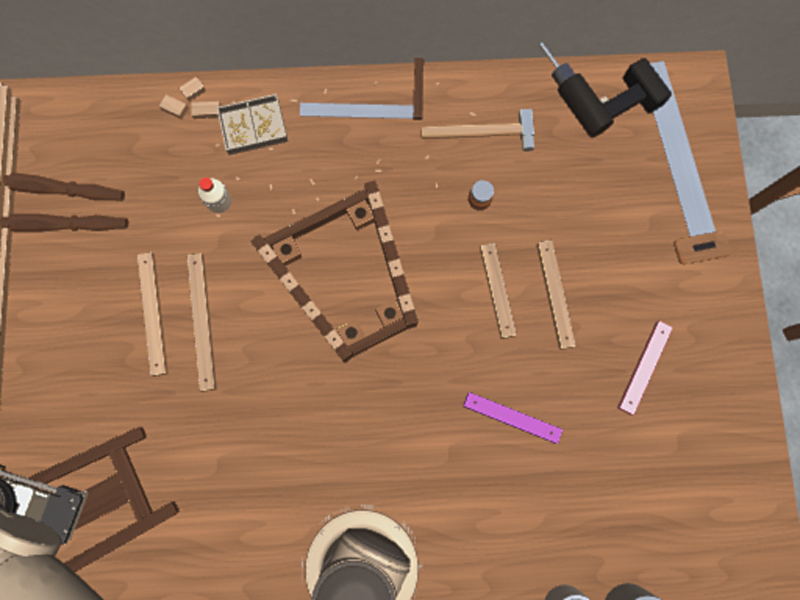

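View pics/scene0.png

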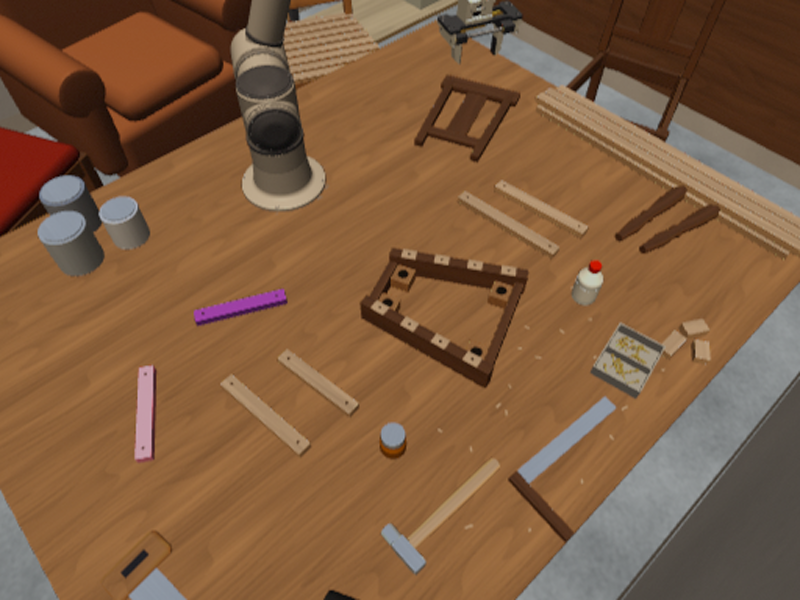

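The top view (800x600) shows slats at (151,314), (201,321), (498,290) and (557,294). The frame's narrow end is near (380,340) and its wide end near (315,215). The pink and purple bars are the look-alikes to leave alone. Next I'll measure.

```bash
cat > h.py <<'E'
import numpy as np,cv2
from scipy.spatial.transform import Rotation as R
def cam(c):
    f=c["frame"].shape[0]/2/np.tan(np.radians(float(c["vertical_fov"]))/2)
    return f,float(c["cx"]),float(c["cy"]),np.array(c["xyz"]),R.from_euler("xyz",c["rotation"]).as_matrix()
def ray(c,uv,z):
    f,cx,cy,p,M=cam(c); uv=np.atleast_2d(uv).astype(float)
    d=np.c_[(uv[:,0]-cx)/f,(uv[:,1]-cy)/f,np.ones(len(uv))]@M.T
    return p+d*((z-p[2])/d[:,2])[:,None]
def cloud(c):
    f,cx,cy,p,M=cam(c); Z=c["z_map"]; v,u=np.mgrid[:Z.shape[0],:Z.shape[1]]
    return np.stack([(u-cx)/f*Z,(v-cy)/f*Z,Z],-1)@M.T+p
E
python3 - <<'E'
from h import *
c=dict(np.load("top0.npz")); P=cloud(c); hsv=cv2.cvtColor(c["frame"],cv2.COLOR_RGB2HSV)
k=512/800
for n,(u,v) in dict(A=(151,314),B=(201,321),C=(498,290),D=(557,294),bench=(450,370),rail=(290,282)).items():
    u=int(u*k);v=int(v*k);print(n,P[v,u].round(1),hsv[v,u],c["frame"][v,u])
cr=cv2.resize(c["frame"][110:235,155:275],None,fx=5,fy=4.8,interpolation=cv2.INTER_CUBIC)
cv2.imwrite("pics/frame.png",cr[:,:,::-1])
z=P[...,2]; img=np.clip((z+20)*2,0,255).astype(np.uint8); cv2.imwrite("pics/z.png",cv2.resize(img,(800,600)))
E
```

```text
A [507.2 406.9  18.4] [ 14  85 218] [218 179 145]
B [486.7 306.2  18.7] [ 14  89 204] [204 165 133]
C [ 523.6 -295.2   18.6] [ 14  87 197] [197 161 130]
D [ 508.1 -414.6   20.7] [ 14  88 194] [194 158 127]
bench [ 368.4 -191.7   -2.4] [ 12 124 166] [166 117  85]
rail [550.8 121.2  55.1] [ 13  93 104] [104  83  66]
```

View pics/frame.png

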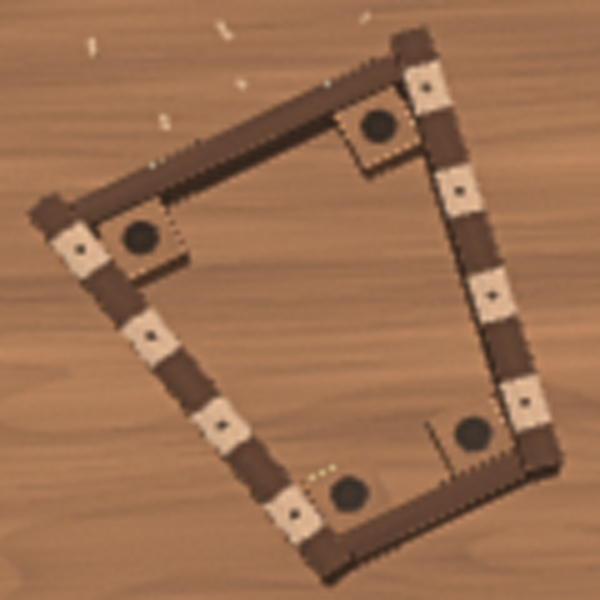

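View pics/z.png

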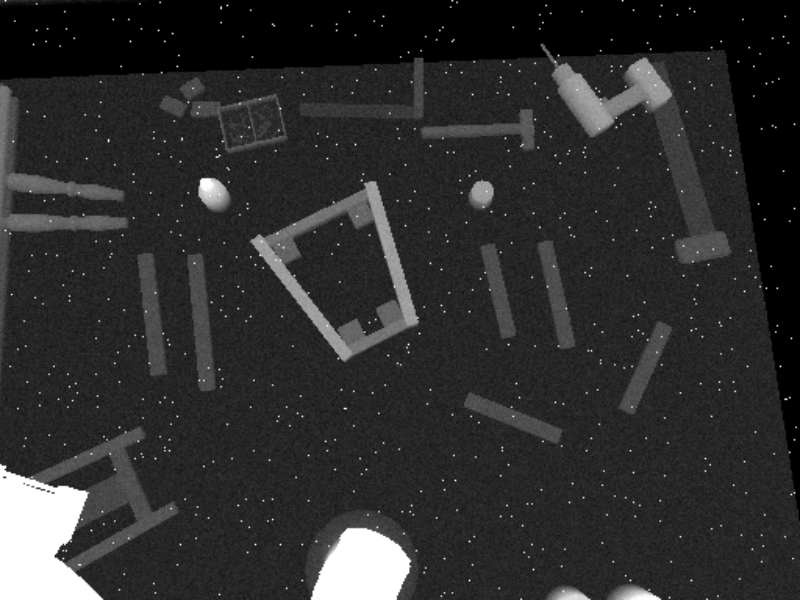

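Run:
```python
from h import *
c=dict(np.load("top0.npz")); s=dict(np.load("scene0.npz"))
L=np.array([(294,514),(221,425),(150,336),(80,249)],float);Rr=np.array([(525,402),(492,295),(459,190),(426,87)],float)
def uv(a): return np.c_[(a[:,0]+.5)/5-.5+155,(a[:,1]+.5)/4.8-.5+110]
l=ray(c,uv(L),60);r=ray(c,uv(Rr),60)
m=(l+r)/2
print(m.round(1)); d=l-r; print(np.linalg.norm(d,axis=1),np.degrees(np.arctan2(d[:,1],d[:,0])))
print(np.diff(m,axis=0),np.degrees(np.arctan2(*(m[3]-m[0])[[1,0]])))
P=cloud(c);hsv=cv2.cvtColor(c["frame"],cv2.COLOR_RGB2HSV)
k=512/800
crops=[]
for n,(u,v) in dict(A=(151,314),B=(201,321),C=(498,290),D=(557,294)).items():
    u=int(u*k);v=int(v*k)
    h=cv2.medianBlur(P[...,2].astype(np.float32),3)
    mk=((h>9)&(h<32)&(hsv[...,1]<112)).astype(np.uint8)
    nl,lab=cv2.connectedComponents(mk)
    ys,xs=np.where(lab==lab[v,u])
    W=ray(c,np.c_[xs,ys],20)[:,:2].astype(np.float32)
    (ce,sz,an)=cv2.minAreaRect(W); e=cv2.PCACompute2(W,None)[1][0]
    print(n,len(xs),np.round(ce,1),np.round(sz,1),"pca",W.mean(0),np.degrees(np.arctan2(e[1],e[0])))
    crop=c["frame"][v-50:v+50,u-20:u+20]; crops.append(cv2.resize(crop,None,fx=5,fy=5.9,interpolation=cv2.INTER_CUBIC)); print(u-20,v-50)
cv2.imwrite("pics/sl.png",np.hstack(crops)[:,:,::-1])
```

```text
[[464.7 -35.5  60. ]
 [529.8  -5.5  60. ]
 [595.4  24.4  60. ]
 [660.9  54.6  60. ]]
[157.84249958 186.49034611 213.96393303 241.34400601] [114.53476954 114.58017546 114.51925882 114.59674688]
[[65.11222509 29.9760799   0.        ]
 [65.64600072 29.92808217  0.        ]
 [65.51754732 30.19162746  0.        ]] 24.656379044606943
A 763 [506.7 404.2] [252.3  31.7] pca [504.67    404.71225] 7.69915
76 150
B 849 [486.6 305.1] [279.4  31.5] pca [484.3683  305.35095] 5.901626
108 155
C 587 [ 522.6 -295.9] [195.   31.3] pca [ 521.59344 -296.21555] 8.754683
298 135
D 682 [ 510.  -413.4] [223.1  31.7] pca [ 507.99542 -413.65915] 6.960322
336 138
```

View pics/sl.png

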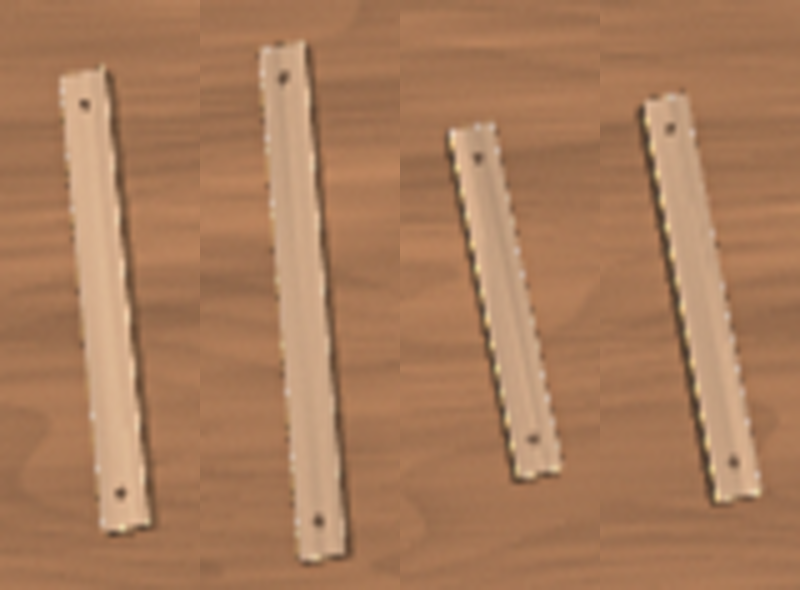

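```bash
cat >> h.py <<'E'
def plan(x,y,z,jaw):
    "print shift/turn (cm, rad, tool axes) from measured pose to TCP target, jaw axis angle in deg (taken mod 180 nearest)"
    from plant import get_obs
    o=get_obs(); p=np.array(o["tool_pos"]); M=R.from_euler("xyz",o["tcp_rot"]).as_matrix()
    cur=np.degrees(np.arctan2(M[1,2],M[0,2]))
    best=None
    for add in (-360,-180,0,180,360):
        th=jaw+add
        if best is None or abs(th-cur)<abs(best-cur): best=th
    for th in (best,best+180,best-180):
        a=np.radians(th); X=np.array([0,0,-1.]);Z=np.array([np.cos(a),np.sin(a),0]);Y=np.cross(Z,X)
        rv=R.from_matrix(M.T@np.c_[X,Y,Z]).as_rotvec(); d=M.T@(np.array([x,y,z])-p)/10
        print("jaw",round(th,1),"t",d.round(2),"w",rv.round(3))
    print("t=%.2f"%o["time"],"tcp",p.round(1),"curjaw",round(cur,1),"q",np.round(o["joint_positions"],2),"F",np.round(o["contact_force"],1),"w",round(o["grip_width"],1))
E
python3 - <<'E'
from h import *
c=dict(np.load("top0.npz"))
H=dict(A=(76,150,(84,104),(121,492)),B=(108,155,(83,77),(119,520)),C=(298,135,(78,157),(133,438)),D=(336,138,(70,128),(134,462)))
for n,(u,v,a,b) in H.items():
    q=np.array([a,b],float); w=ray(c,np.c_[(q[:,0]+.5)/5-.5+u,(q[:,1]+.5)/5.9-.5+v],20)
    d=w[0]-w[1]; print(n,w.mean(0).round(1),"holes",np.linalg.norm(d).round(1),"ang",np.degrees(np.arctan2(d[1],d[0])).round(2))
for n,(u,v,z) in dict(gluecap=(207,184,110),jar=(483,187,60)).items():
    print(n,ray(c,[u*.64,v*.64],z).round(0))
plan(486.6,305.1,120,96)
E
```

```text
A [508.2 406.2  20. ] holes 213.0 ang 7.66
B [488.  306.7  20. ] holes 241.0 ang 5.96
C [ 524.1 -297.1   20. ] holes 157.3 ang 8.47
D [ 510.7 -414.8   20. ] holes 185.9 ang 7.28
gluecap [[740. 271. 110.]]
jar [[ 728. -276.   60.]]
jaw 96 t [ 10.61 -35.54  -7.33] w [-0.448 -0.001 -0.   ]
jaw 276 t [ 10.61 -35.54  -7.33] w [ 2.693e+00 -1.000e-03  2.000e-03]
jaw -84 t [ 10.61 -35.54  -7.33] w [ 2.693e+00 -1.000e-03  2.000e-03]
t=0.10 tcp [176.8 494.  226.1] curjaw 70.3 q [ 1.08  0.34  1.52 -0.    1.28 -0.15] F [ 0.8 -0.4 -0.2] w 91.4
```

```bash
python3 -m creep '[{"tx":0.4,"ty":-2,"tz":-0.4,"wx":-0.03,"gripper":-0.3},{"tx":1.5,"ty":-5.5,"tz":-1.1,"wx":-0.08,"gripper":-0.3},{"tx":2.7,"ty":-9.5,"tz":-1.9,"wx":-0.13,"gripper":-0.3},{"tx":4,"ty":-13.5,"tz":-2.7,"wx":-0.19,"gripper":-0.3},{"tx":5.2,"ty":-17.5,"tz":-3.5,"wx":-0.24,"gripper":-0.3},{"tx":6.2,"ty":-21,"tz":-4.2,"wx":-0.29,"gripper":-0.3},{"tx":6.8,"ty":-23,"tz":-4.6,"wx":-0.32,"gripper":-0.3},{"tx":7,"ty":-24,"tz":-4.8,"wx":-0.33,"gripper":-0.3}]'
python3 -c "
from h import *
plan(487.5,306,60,96)"
```

```text
jaw 96 t [ 16.61 -35.59  -7.2 ] w [-0.448 -0.001 -0.   ]
jaw 276 t [ 16.61 -35.59  -7.2 ] w [ 2.693e+00 -1.000e-03  2.000e-03]
jaw -84 t [ 16.61 -35.59  -7.2 ] w [ 2.693e+00 -1.000e-03  2.000e-03]
t=0.10 tcp [176.8 494.  226.1] curjaw 70.3 q [ 1.08  0.34  1.52 -0.    1.28 -0.15] F [ 0.8 -0.4 -0.2] w 91.4validation failed for argument at $[0]...
```

All seven keys have to be in every row. Continuing.

```bash
python3 -m creep '[{"tx":1.5,"ty":-3.5,"tz":-0.7,"wx":-0.05,"wy":0,"wz":0,"gripper":-0.3},{"tx":3,"ty":-7.5,"tz":-1.5,"wx":-0.1,"wy":0,"wz":0,"gripper":-0.3},{"tx":4.5,"ty":-11,"tz":-2.2,"wx":-0.15,"wy":0,"wz":0,"gripper":-0.3},{"tx":6,"ty":-15,"tz":-3,"wx":-0.2,"wy":0,"wz":0,"gripper":-0.3},{"tx":7.5,"ty":-19,"tz":-3.8,"wx":-0.25,"wy":0,"wz":0,"gripper":-0.3},{"tx":9,"ty":-22.5,"tz":-4.5,"wx":-0.3,"wy":0,"wz":0,"gripper":-0.3},{"tx":10,"ty":-25,"tz":-5,"wx":-0.34,"wy":0,"wz":0,"gripper":-0.3},{"tx":10.4,"ty":-26,"tz":-5.2,"wx":-0.36,"wy":0,"wz":0,"gripper":-0.3}]'
python3 -c "
from h import *
plan(487.5,306,40,96)"
```

```text
time: 0.85
tool_pos: [428.1, 351.3, 116.5]
tcp_rot: [2.382, 1.568, -2.286]
contact_force: [0.3, 0.5, -0.5]
grip_width: 59.6
jaw 96 t [ 7.65 -5.75 -4.78] w [-0.06  -0.002 -0.002]
jaw 276 t [ 7.65 -5.75 -4.78] w [ 3.082e+00 -3.000e-03  3.000e-03]
jaw -84 t [ 7.65 -5.75 -4.78] w [ 3.082e+00 -3.000e-03  3.000e-03]
t=0.85 tcp [428.1 351.3 116.5] curjaw 92.6 q [ 0.55  0.5   1.59 -0.    1.05 -1.07] F [ 0.3  0.5 -0.5] w 59.6
```

```bash
python3 -m creep '[{"tx":1.5,"ty":-1.5,"tz":-1.3,"wx":-0.02,"wy":0,"wz":0,"gripper":-0.3},{"tx":4,"ty":-3.5,"tz":-3,"wx":-0.04,"wy":0,"wz":0,"gripper":-0.3},{"tx":6,"ty":-5,"tz":-4.2,"wx":-0.05,"wy":0,"wz":0,"gripper":-0.3},{"tx":7.3,"ty":-5.7,"tz":-4.7,"wx":-0.06,"wy":0,"wz":0,"gripper":-0.3},{"tx":7.6,"ty":-5.75,"tz":-4.8,"wx":-0.06,"wy":0,"wz":0,"gripper":-0.3},{"tx":7.6,"ty":-5.75,"tz":-4.8,"wx":-0.06,"wy":0,"wz":0,"gripper":-0.3}]'
python3 - <<'E'
from h import *
from plant import *
plan(487.3,306,4,95.95)
for n in ("scene","top"):
    c=capture(n); np.savez(n+"1.npz",**c); f=c["frame"]
    f=f[80:200,240:400] if n=="scene" else f[150:270,60:220]
    cv2.imwrite(f"pics/{n}1.png",cv2.resize(f[:,:,::-1],None,fx=4,fy=4,interpolation=cv2.INTER_CUBIC))
E
```

```text
time: 1.35
tool_pos: [484.5, 308.5, 41.7]
tcp_rot: [1.774, 1.568, -2.834]
contact_force: [0.5, -0.6, 0.2]
grip_width: 59.6
jaw 96.0 t [ 3.77 -0.26 -0.28] w [ 0.001 -0.001 -0.003]
jaw 275.9 t [ 3.77 -0.26 -0.28] w [-3.14e+00  4.00e-03 -1.00e-03]
jaw -84.0 t [ 3.77 -0.26 -0.28] w [-3.14e+00  4.00e-03 -1.00e-03]
t=1.35 tcp [484.5 308.5  41.7] curjaw 96.0 q [ 0.43  0.63  1.6   0.    0.91 -1.24] F [ 0.5 -0.6  0.2] w 59.6
```

View pics/scene1.png

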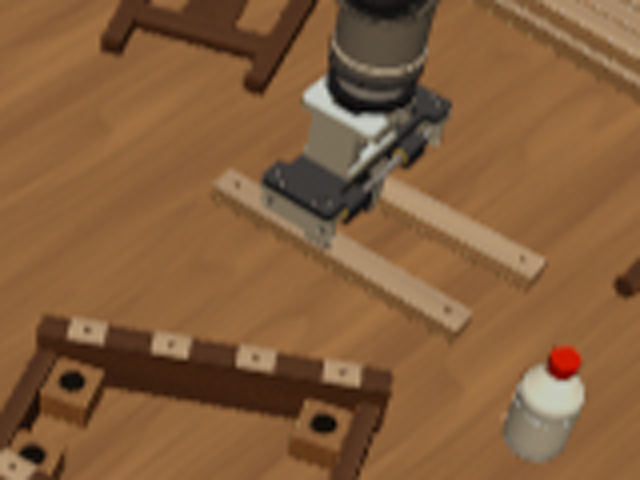

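View pics/top1.png

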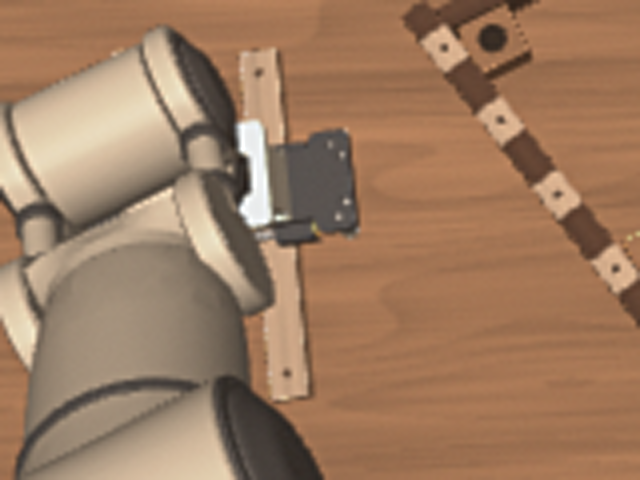

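The gripper straddles slat B's middle, with its body clear above slat A. Descending and closing.

```bash
python3 -m creep '[{"tx":1.2,"ty":-0.2,"tz":-0.2,"wx":0,"wy":0,"wz":0,"gripper":-0.3},{"tx":2.6,"ty":-0.2,"tz":-0.2,"wx":0,"wy":0,"wz":0,"gripper":-0.3},{"tx":3.5,"ty":-0.2,"tz":-0.2,"wx":0,"wy":0,"wz":0,"gripper":-0.3},{"tx":3.7,"ty":-0.2,"tz":-0.2,"wx":0,"wy":0,"wz":0,"gripper":-0.3},{"tx":3.7,"ty":-0.2,"tz":-0.2,"wx":0,"wy":0,"wz":0,"gripper":-0.3},{"tx":3.7,"ty":-0.2,"tz":-0.2,"wx":0,"wy":0,"wz":0,"gripper":-0.3}]'
python3 -m creep '[{"tx":0,"ty":0,"tz":0,"wx":0,"wy":0,"wz":0,"gripper":0.2},{"tx":0,"ty":0,"tz":0,"wx":0,"wy":0,"wz":0,"gripper":0.6},{"tx":0,"ty":0,"tz":0,"wx":0,"wy":0,"wz":0,"gripper":0.9},{"tx":0,"ty":0,"tz":0,"wx":0,"wy":0,"wz":0,"gripper":1},{"tx":0,"ty":0,"tz":0,"wx":0,"wy":0,"wz":0,"gripper":1},{"tx":0,"ty":0,"tz":0,"wx":0,"wy":0,"wz":0,"gripper":1}]'
```

```text
time: 1.95
tool_pos: [487.6, 307.4, 6.1]
tcp_rot: [-1.096, 1.57, 0.581]
contact_force: [0.7, 0.2, 0.5]
grip_width: 59.8
time: 2.45
tool_pos: [487.7, 307.0, 6.0]
tcp_rot: [-1.204, 1.57, 0.473]
contact_force: [0.5, -1.0, 0.8]
grip_width: 29.8
```

```bash
python3 -m creep '[{"tx":-1,"ty":0,"tz":0,"wx":0,"wy":0,"wz":0,"gripper":1},{"tx":-3,"ty":0,"tz":0,"wx":0,"wy":0,"wz":0,"gripper":1},{"tx":-6,"ty":0,"tz":0,"wx":0,"wy":0,"wz":0,"gripper":1},{"tx":-9,"ty":0,"tz":0,"wx":0,"wy":0,"wz":0,"gripper":1},{"tx":-12,"ty":0,"tz":0,"wx":0,"wy":0,"wz":0,"gripper":1},{"tx":-13.5,"ty":0,"tz":0,"wx":0,"wy":0,"wz":0,"gripper":1},{"tx":-14,"ty":0,"tz":0,"wx":0,"wy":0,"wz":0,"gripper":1}]'
python3 -c "
from h import *
plan(660.9,54.6,150,24.55)"
```

```text
time: 3.03
tool_pos: [488.9, 307.7, 149.7]
tcp_rot: [-1.231, 1.565, 0.446]
contact_force: [-0.0, 0.4, -1.5]
grip_width: 29.5
jaw 24.6 t [-1.000e-02 -1.442e+01 -2.699e+01] w [1.249 0.005 0.004]
jaw 204.6 t [-1.000e-02 -1.442e+01 -2.699e+01] w [-1.893 -0.004  0.006]
jaw -155.4 t [-1.000e-02 -1.442e+01 -2.699e+01] w [-1.893 -0.004  0.006]
t=3.03 tcp [488.9 307.7 149.7] curjaw 96.1 q [ 0.43  0.5   1.49  0.    1.14 -1.25] F [-0.   0.4 -1.5] w 29.5
```

```bash
python3 -m creep '[{"tx":0,"ty":-0.5,"tz":-1,"wx":0.05,"wy":0,"wz":0,"gripper":1},{"tx":0,"ty":-1.6,"tz":-3,"wx":0.14,"wy":0,"wz":0,"gripper":1},{"tx":0,"ty":-3,"tz":-5.7,"wx":0.25,"wy":0,"wz":0,"gripper":1},{"tx":0,"ty":-4.3,"tz":-8,"wx":0.36,"wy":0,"wz":0,"gripper":1},{"tx":0,"ty":-5.6,"tz":-10.5,"wx":0.47,"wy":0,"wz":0,"gripper":1},{"tx":0,"ty":-7,"tz":-13,"wx":0.58,"wy":0,"wz":0,"gripper":1},{"tx":0,"ty":-8,"tz":-15,"wx":0.67,"wy":0,"wz":0,"gripper":1},{"tx":0,"ty":-8.5,"tz":-16,"wx":0.72,"wy":0,"wz":0,"gripper":1}]'
python3 -c "
from h import *
plan(660.9,54.6,150,24.55)"
```

```text
time: 3.7
tool_pos: [589.8, 154.2, 144.6]
tcp_rot: [2.744, 1.569, -2.589]
contact_force: [-0.1, -0.0, -0.7]
grip_width: 29.9
jaw 24.6 t [ -0.54 -11.57  -3.97] w [ 0.522 -0.002 -0.   ]
jaw 204.6 t [ -0.54 -11.57  -3.97] w [-2.62e+00  0.00e+00 -2.00e-03]
jaw -155.4 t [ -0.54 -11.57  -3.97] w [-2.62e+00  0.00e+00 -2.00e-03]
t=3.70 tcp [589.8 154.2 144.6] curjaw 54.4 q [ 0.13  0.57  1.39 -0.    1.18 -0.82] F [-0.1 -0.  -0.7] w 29.9
```

```bash
python3 -m creep '[{"tx":0,"ty":-1,"tz":-0.3,"wx":0.06,"wy":0,"wz":0,"gripper":1},{"tx":0,"ty":-3.5,"tz":-1.2,"wx":0.17,"wy":0,"wz":0,"gripper":1},{"tx":0,"ty":-6.5,"tz":-2.2,"wx":0.29,"wy":0,"wz":0,"gripper":1},{"tx":0.5,"ty":-9,"tz":-3,"wx":0.4,"wy":0,"wz":0,"gripper":1},{"tx":1,"ty":-10.8,"tz":-3.7,"wx":0.49,"wy":0,"wz":0,"gripper":1},{"tx":2,"ty":-11.5,"tz":-3.9,"wx":0.52,"wy":0,"wz":0,"gripper":1},{"tx":3,"ty":-11.5,"tz":-3.9,"wx":0.52,"wy":0,"wz":0,"gripper":1},{"tx":3.5,"ty":-11.5,"tz":-3.9,"wx":0.52,"wy":0,"wz":0,"gripper":1}]'
python3 -c "
from h import *
plan(660.9,54.6,66,24.55)"
```

```text
time: 4.37
tool_pos: [658.8, 59.3, 107.8]
tcp_rot: [2.561, 1.566, 3.0]
contact_force: [-0.8, -0.2, -2.4]
grip_width: 29.7
jaw 24.6 t [ 4.18 -0.53  0.  ] w [ 0.011 -0.004 -0.003]
jaw 204.6 t [ 4.18 -0.53  0.  ] w [-3.131  0.004 -0.006]
jaw -155.4 t [ 4.18 -0.53  0.  ] w [-3.131  0.004 -0.006]
t=4.37 tcp [658.8  59.3 107.8] curjaw 25.2 q [-0.03  0.7   1.26  0.    1.19 -0.47] F [-0.8 -0.2 -2.4] w 29.7
```

```bash
python3 -m creep '[{"tx":0.6,"ty":-0.3,"tz":0,"wx":0.01,"wy":0,"wz":0,"gripper":1},{"tx":1.6,"ty":-0.3,"tz":0,"wx":0.01,"wy":0,"wz":0,"gripper":1},{"tx":2.4,"ty":-0.3,"tz":0,"wx":0.01,"wy":0,"wz":0,"gripper":1},{"tx":2.7,"ty":-0.3,"tz":0,"wx":0.01,"wy":0,"wz":0,"gripper":1},{"tx":2.7,"ty":-0.3,"tz":0,"wx":0.01,"wy":0,"wz":0,"gripper":1},{"tx":2.7,"ty":-0.3,"tz":0,"wx":0.01,"wy":0,"wz":0,"gripper":1}]'
python3 - <<'E'
from h import *
from plant import *
plan(660.9,54.6,66,24.55)
for n in ("scene","top"):
    c=capture(n); np.savez(n+"2.npz",**c); f=c["frame"]
    f=f[110:270,200:400] if n=="scene" else f[100:250,130:330]
    cv2.imwrite(f"pics/{n}2.png",cv2.resize(f[:,:,::-1],None,fx=3.5,fy=3.5,interpolation=cv2.INTER_CUBIC))
E
```

```text
time: 4.87
tool_pos: [661.8, 56.4, 83.7]
tcp_rot: [0.867, 1.571, 1.295]
contact_force: [-0.2, -0.2, -0.1]
grip_width: 29.5
jaw 24.6 t [ 1.77 -0.13 -0.16] w [-0.001  0.    -0.   ]
jaw 204.6 t [ 1.77 -0.13 -0.16] w [ 3.141 -0.    -0.   ]
jaw -155.4 t [ 1.77 -0.13 -0.16] w [ 3.141 -0.    -0.   ]
t=4.87 tcp [661.8  56.4  83.7] curjaw 24.5 q [-0.03  0.72  1.28  0.    1.14 -0.46] F [-0.2 -0.2 -0.1] w 29.5
```

View pics/scene2.png

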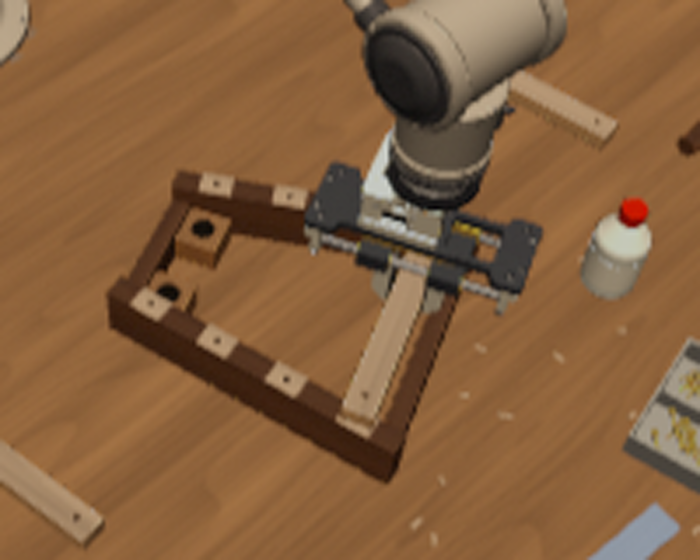

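View pics/top2.png

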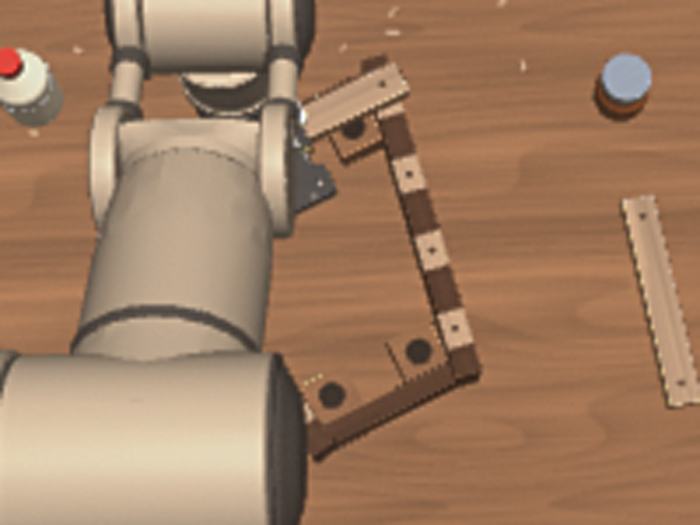

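The slat hovers over the wide-end patches. Its right-hand hole shows at top-crop (382,84) and it looks square. Lowering.

```bash
python3 -m creep '[{"tx":0.6,"ty":-0.1,"tz":-0.1,"wx":0,"wy":0,"wz":0,"gripper":1},{"tx":1.2,"ty":-0.1,"tz":-0.1,"wx":0,"wy":0,"wz":0,"gripper":1},{"tx":1.6,"ty":-0.1,"tz":-0.1,"wx":0,"wy":0,"wz":0,"gripper":1},{"tx":1.75,"ty":-0.1,"tz":-0.1,"wx":0,"wy":0,"wz":0,"gripper":1},{"tx":1.8,"ty":-0.1,"tz":-0.1,"wx":0,"wy":0,"wz":0,"gripper":1},{"tx":1.8,"ty":-0.1,"tz":-0.1,"wx":0,"wy":0,"wz":0,"gripper":1}]'
```

```text
time: 5.47
tool_pos: [660.9, 54.7, 66.0]
tcp_rot: [2.777, 1.57, -3.08]
contact_force: [-3.3, -0.6, 3.7]
grip_width: 29.4
```

```bash
python3 -m creep '[{"tx":0,"ty":0,"tz":0,"wx":0,"wy":0,"wz":0,"gripper":0.2},{"tx":0,"ty":0,"tz":0,"wx":0,"wy":0,"wz":0,"gripper":0},{"tx":0,"ty":0,"tz":0,"wx":0,"wy":0,"wz":0,"gripper":-0.1},{"tx":0,"ty":0,"tz":0,"wx":0,"wy":0,"wz":0,"gripper":-0.1},{"tx":-1,"ty":0,"tz":0,"wx":0,"wy":0,"wz":0,"gripper":-0.1},{"tx":-3.5,"ty":0,"tz":0,"wx":0,"wy":0,"wz":0,"gripper":-0.1},{"tx":-7,"ty":0,"tz":0,"wx":0,"wy":0,"wz":0,"gripper":-0.1},{"tx":-9,"ty":0,"tz":0,"wx":0,"wy":0,"wz":0,"gripper":-0.1}]'
python3 -c "
from h import *
plan(507.4,405.3,120,97.65)"
```

```text
time: 6.13
tool_pos: [662.4, 54.8, 159.8]
tcp_rot: [-0.43, 1.567, -0.003]
contact_force: [0.8, 0.1, 0.3]
grip_width: 50.2
jaw 97.7 t [ 3.91 38.33  0.39] w [-1.277  0.002  0.004]
jaw 277.6 t [ 3.91 38.33  0.39] w [ 1.864  0.004 -0.002]
jaw -82.3 t [ 3.91 38.33  0.39] w [ 1.864  0.004 -0.002]
t=6.13 tcp [662.4  54.8 159.8] curjaw 24.5 q [-0.03  0.65  1.2   0.    1.29 -0.46] F [0.8 0.1 0.3] w 50.2
```

```bash
python3 -m creep '[{"tx":0,"ty":1.5,"tz":0,"wx":-0.05,"wy":0,"wz":0,"gripper":-0.3},{"tx":0,"ty":4.5,"tz":0,"wx":-0.15,"wy":0,"wz":0,"gripper":-0.3},{"tx":0,"ty":8,"tz":0,"wx":-0.27,"wy":0,"wz":0,"gripper":-0.3},{"tx":0,"ty":11.5,"tz":0.1,"wx":-0.39,"wy":0,"wz":0,"gripper":-0.3},{"tx":0,"ty":15,"tz":0.1,"wx":-0.5,"wy":0,"wz":0,"gripper":-0.3},{"tx":0,"ty":18.5,"tz":0.2,"wx":-0.62,"wy":0,"wz":0,"gripper":-0.3},{"tx":0,"ty":21.5,"tz":0.2,"wx":-0.72,"wy":0,"wz":0,"gripper":-0.3},{"tx":0,"ty":23.5,"tz":0.2,"wx":-0.78,"wy":0,"wz":0,"gripper":-0.3}]'
python3 -c "
from h import *
plan(507.4,405.3,45,97.65)"
```

```text
time: 6.8
tool_pos: [564.4, 272.3, 156.7]
tcp_rot: [-0.132, 1.57, 1.082]
contact_force: [-0.2, 0.6, -0.1]
grip_width: 59.7
jaw 97.7 t [11.18  9.99 10.46] w [-0.49   0.001  0.   ]
jaw 277.6 t [11.18  9.99 10.46] w [ 2.651e+00  1.000e-03 -2.000e-03]
jaw -82.3 t [11.18  9.99 10.46] w [ 2.651e+00  1.000e-03 -2.000e-03]
t=6.80 tcp [564.4 272.3 156.7] curjaw 69.6 q [ 0.33  0.58  1.33  0.    1.23 -0.89] F [-0.2  0.6 -0.1] w 59.7
```

```bash
python3 -m creep '[{"tx":0.5,"ty":1,"tz":1,"wx":-0.05,"wy":0,"wz":0,"gripper":-0.3},{"tx":2,"ty":3,"tz":3.1,"wx":-0.15,"wy":0,"wz":0,"gripper":-0.3},{"tx":4,"ty":5.3,"tz":5.5,"wx":-0.26,"wy":0,"wz":0,"gripper":-0.3},{"tx":6,"ty":7.5,"tz":7.8,"wx":-0.37,"wy":0,"wz":0,"gripper":-0.3},{"tx":8,"ty":9,"tz":9.5,"wx":-0.45,"wy":0,"wz":0,"gripper":-0.3},{"tx":9.7,"ty":9.7,"tz":10.2,"wx":-0.48,"wy":0,"wz":0,"gripper":-0.3},{"tx":10.8,"ty":10,"tz":10.4,"wx":-0.49,"wy":0,"wz":0,"gripper":-0.3},{"tx":11,"ty":10,"tz":10.4,"wx":-0.49,"wy":0,"wz":0,"gripper":-0.3}]'
python3 -c "
from h import *
plan(507.4,405.3,5.5,97.65)"
```

```text
time: 7.47
tool_pos: [507.9, 402.3, 43.8]
tcp_rot: [1.983, 1.567, -2.602]
contact_force: [-0.9, 0.1, 0.1]
grip_width: 59.9
jaw 97.7 t [ 3.83 -0.    0.31] w [-0.006 -0.001 -0.003]
jaw 277.6 t [ 3.83 -0.    0.31] w [ 3.135e+00 -5.000e-03  2.000e-03]
jaw -82.3 t [ 3.83 -0.    0.31] w [ 3.135e+00 -5.000e-03  2.000e-03]
t=7.47 tcp [507.9 402.3  43.8] curjaw 97.3 q [ 0.55  0.74  1.37  0.    1.04 -1.15] F [-0.9  0.1  0.1] w 59.9
```

```bash
python3 -m creep '[{"tx":1.2,"ty":0,"tz":0.2,"wx":0,"wy":0,"wz":0,"gripper":-0.3},{"tx":2.6,"ty":0,"tz":0.2,"wx":0,"wy":0,"wz":0,"gripper":-0.3},{"tx":3.5,"ty":0,"tz":0.2,"wx":0,"wy":0,"wz":0,"gripper":-0.3},{"tx":3.8,"ty":0,"tz":0.2,"wx":0,"wy":0,"wz":0,"gripper":-0.3},{"tx":3.8,"ty":0,"tz":0.2,"wx":0,"wy":0,"wz":0,"gripper":-0.3},{"tx":3.8,"ty":0,"tz":0.2,"wx":0,"wy":0,"wz":0,"gripper":-0.3}]'
python3 -m creep '[{"tx":0,"ty":0,"tz":0,"wx":0,"wy":0,"wz":0,"gripper":0.2},{"tx":0,"ty":0,"tz":0,"wx":0,"wy":0,"wz":0,"gripper":0.6},{"tx":0,"ty":0,"tz":0,"wx":0,"wy":0,"wz":0,"gripper":0.9},{"tx":0,"ty":0,"tz":0,"wx":0,"wy":0,"wz":0,"gripper":1},{"tx":0,"ty":0,"tz":0,"wx":0,"wy":0,"wz":0,"gripper":1},{"tx":0,"ty":0,"tz":0,"wx":0,"wy":0,"wz":0,"gripper":1}]'
python3 -m creep '[{"tx":-1,"ty":0,"tz":0,"wx":0,"wy":0,"wz":0,"gripper":1},{"tx":-3,"ty":0,"tz":0,"wx":0,"wy":0,"wz":0,"gripper":1},{"tx":-6,"ty":0,"tz":0,"wx":0,"wy":0,"wz":0,"gripper":1},{"tx":-9,"ty":0,"tz":0,"wx":0,"wy":0,"wz":0,"gripper":1},{"tx":-12,"ty":0,"tz":0,"wx":0,"wy":0,"wz":0,"gripper":1},{"tx":-13.5,"ty":0,"tz":0,"wx":0,"wy":0,"wz":0,"gripper":1},{"tx":-14,"ty":0,"tz":0,"wx":0,"wy":0,"wz":0,"gripper":1}]'
python3 -c "
from h import *
plan(595.4,24.4,150,24.55)"
```

```text
time: 7.97
tool_pos: [509.8, 404.0, 8.3]
tcp_rot: [-1.126, 1.57, 0.57]
contact_force: [-0.5, -0.4, 0.6]
grip_width: 59.5
time: 8.47
tool_pos: [509.2, 404.4, 8.0]
tcp_rot: [-0.971, 1.57, 0.727]
contact_force: [0.0, 0.4, 1.1]
grip_width: 29.2
time: 9.05
tool_pos: [510.5, 405.1, 152.2]
tcp_rot: [-1.142, 1.564, 0.555]
contact_force: [-0.2, 0.8, -0.3]
grip_width: 29.9
jaw 24.6 t [  0.14  -3.63 -38.84] w [1.269 0.006 0.003]
jaw 204.6 t [  0.14  -3.63 -38.84] w [-1.873 -0.004  0.007]
jaw -155.4 t [  0.14  -3.63 -38.84] w [-1.873 -0.004  0.007]
t=9.05 tcp [510.5 405.1 152.2] curjaw 97.2 q [ 0.55  0.63  1.25  0.    1.25 -1.14] F [-0.2  0.8 -0.3] w 29.9
```

```bash
python3 -m creep '[{"tx":0,"ty":-0.1,"tz":-1.2,"wx":0.05,"wy":0,"wz":0,"gripper":1},{"tx":0,"ty":-0.4,"tz":-4.2,"wx":0.14,"wy":0,"wz":0,"gripper":1},{"tx":0,"ty":-0.7,"tz":-7.8,"wx":0.25,"wy":0,"wz":0,"gripper":1},{"tx":0,"ty":-1.1,"tz":-11.4,"wx":0.36,"wy":0,"wz":0,"gripper":1},{"tx":0,"ty":-1.4,"tz":-15,"wx":0.47,"wy":0,"wz":0,"gripper":1},{"tx":0,"ty":-1.8,"tz":-18.6,"wx":0.58,"wy":0,"wz":0,"gripper":1},{"tx":0,"ty":-2.1,"tz":-21.5,"wx":0.67,"wy":0,"wz":0,"gripper":1},{"tx":0,"ty":-2.2,"tz":-23,"wx":0.72,"wy":0,"wz":0,"gripper":1}]'
python3 -c "
from h import *
plan(595.9,23.3,150,24.55)"
```

```text
time: 9.72
tool_pos: [560.0, 175.2, 146.9]
tcp_rot: [2.843, 1.569, -2.471]
contact_force: [0.7, 0.3, 0.3]
grip_width: 29.7
jaw 24.6 t [ -0.3  -11.55 -10.5 ] w [ 0.541 -0.002 -0.   ]
jaw 204.6 t [ -0.3  -11.55 -10.5 ] w [-2.6    0.    -0.003]
jaw -155.4 t [ -0.3  -11.55 -10.5 ] w [-2.6    0.    -0.003]
t=9.72 tcp [560.  175.2 146.9] curjaw 55.6 q [ 0.17  0.53  1.46 -0.    1.16 -0.8 ] F [0.7 0.3 0.3] w 29.7
```

```bash
python3 -m creep '[{"tx":0,"ty":-1,"tz":-0.9,"wx":0.06,"wy":0,"wz":0,"gripper":1},{"tx":0,"ty":-3.5,"tz":-3.1,"wx":0.17,"wy":0,"wz":0,"gripper":1},{"tx":0,"ty":-6.3,"tz":-5.7,"wx":0.29,"wy":0,"wz":0,"gripper":1},{"tx":0,"ty":-8.8,"tz":-8,"wx":0.4,"wy":0,"wz":0,"gripper":1},{"tx":0,"ty":-10.6,"tz":-9.6,"wx":0.5,"wy":0,"wz":0,"gripper":1},{"tx":1,"ty":-11.4,"tz":-10.4,"wx":0.54,"wy":0,"wz":0,"gripper":1},{"tx":2.5,"ty":-11.5,"tz":-10.5,"wx":0.54,"wy":0,"wz":0,"gripper":1},{"tx":3.2,"ty":-11.5,"tz":-10.5,"wx":0.54,"wy":0,"wz":0,"gripper":1}]'
python3 -m creep '[{"tx":0.5,"ty":0,"tz":0,"wx":0,"wy":0,"wz":0,"gripper":1},{"tx":1.5,"ty":0,"tz":0,"wx":0,"wy":0,"wz":0,"gripper":1},{"tx":2,"ty":0,"tz":0,"wx":0,"wy":0,"wz":0,"gripper":1},{"tx":2,"ty":0,"tz":0,"wx":0,"wy":0,"wz":0,"gripper":1},{"tx":2,"ty":0,"tz":0,"wx":0,"wy":0,"wz":0,"gripper":1}]'
python3 -c "
from h import *
plan(595.9,23.3,67.5,24.55)"
```

```text
time: 10.38
tool_pos: [595.0, 27.0, 113.0]
tcp_rot: [2.55, 1.567, 2.986]
contact_force: [-0.4, -0.3, -1.8]
grip_width: 29.9
time: 10.8
tool_pos: [596.4, 28.1, 95.6]
tcp_rot: [2.345, 1.57, 2.783]
contact_force: [0.3, -0.5, 0.5]
grip_width: 29.9
jaw 24.6 t [ 2.81 -0.42 -0.24] w [ 0.01 -0.   -0.  ]
jaw 204.6 t [ 2.81 -0.42 -0.24] w [-3.132  0.    -0.   ]
jaw -155.4 t [ 2.81 -0.42 -0.24] w [-3.132  0.    -0.   ]
t=10.80 tcp [596.4  28.1  95.6] curjaw 25.1 q [-0.08  0.6   1.49  0.    1.06 -0.52] F [ 0.3 -0.5  0.5] w 29.9
```

```bash
python3 -m creep '[{"tx":0.6,"ty":-0.4,"tz":-0.25,"wx":0.01,"wy":0,"wz":0,"gripper":1},{"tx":1.3,"ty":-0.4,"tz":-0.25,"wx":0.01,"wy":0,"wz":0,"gripper":1},{"tx":1.9,"ty":-0.4,"tz":-0.25,"wx":0.01,"wy":0,"wz":0,"gripper":1},{"tx":2.2,"ty":-0.4,"tz":-0.25,"wx":0.01,"wy":0,"wz":0,"gripper":1},{"tx":2.2,"ty":-0.4,"tz":-0.25,"wx":0.01,"wy":0,"wz":0,"gripper":1},{"tx":2.2,"ty":-0.4,"tz":-0.25,"wx":0.01,"wy":0,"wz":0,"gripper":1}]'
python3 - <<'E'
from h import *
from plant import *
plan(595.9,23.3,67.5,24.55)
n="scene"
c=capture(n); np.savez(n+"3.npz",**c); f=c["frame"]
f=f[110:270,200:400]
cv2.imwrite(f"pics/{n}3.png",cv2.resize(f[:,:,::-1],None,fx=3.5,fy=3.5,interpolation=cv2.INTER_CUBIC))
E
```

```text
time: 11.3
tool_pos: [595.8, 22.8, 73.4]
tcp_rot: [2.501, 1.57, 2.928]
contact_force: [0.0, 0.7, -0.4]
grip_width: 29.6
jaw 24.6 t [0.59 0.04 0.03] w [-0.001 -0.    -0.   ]
jaw 204.6 t [0.59 0.04 0.03] w [ 3.14e+00 -0.00e+00  1.00e-03]
jaw -155.4 t [0.59 0.04 0.03] w [ 3.14e+00 -0.00e+00  1.00e-03]
t=11.30 tcp [595.8  22.8  73.4] curjaw 24.5 q [-0.09  0.62  1.51  0.    1.01 -0.52] F [ 0.   0.7 -0.4] w 29.6
```

View pics/scene3.png

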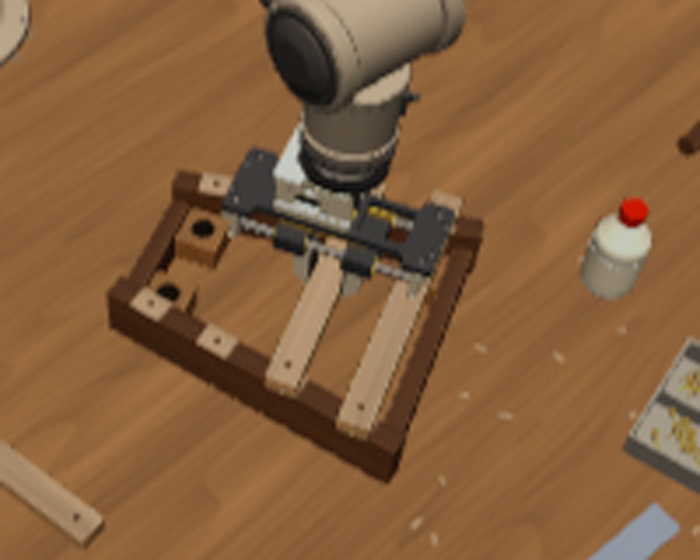

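The 280 mm slat lies on its patches (right end at crop (360,410)). The 252 mm slat is over mark 3 (right end at (285,370)). Lowering and releasing.

```bash
python3 -m creep '[{"tx":0.2,"ty":0,"tz":0,"wx":0,"wy":0,"wz":0,"gripper":1},{"tx":0.5,"ty":0,"tz":0,"wx":0,"wy":0,"wz":0,"gripper":1},{"tx":0.6,"ty":0,"tz":0,"wx":0,"wy":0,"wz":0,"gripper":1},{"tx":0.6,"ty":0,"tz":0,"wx":0,"wy":0,"wz":0,"gripper":1},{"tx":0.6,"ty":0,"tz":0,"wx":0,"wy":0,"wz":0,"gripper":1}]'
python3 -m creep '[{"tx":0,"ty":0,"tz":0,"wx":0,"wy":0,"wz":0,"gripper":0.2},{"tx":0,"ty":0,"tz":0,"wx":0,"wy":0,"wz":0,"gripper":0},{"tx":0,"ty":0,"tz":0,"wx":0,"wy":0,"wz":0,"gripper":-0.1},{"tx":0,"ty":0,"tz":0,"wx":0,"wy":0,"wz":0,"gripper":-0.1},{"tx":-1,"ty":0,"tz":0,"wx":0,"wy":0,"wz":0,"gripper":-0.1},{"tx":-3.5,"ty":0,"tz":0,"wx":0,"wy":0,"wz":0,"gripper":-0.1},{"tx":-7,"ty":0,"tz":0,"wx":0,"wy":0,"wz":0,"gripper":-0.1},{"tx":-9,"ty":0,"tz":0,"wx":0,"wy":0,"wz":0,"gripper":-0.1}]'
python3 -c "
from h import *
plan(510.3,-414.2,140,97.2)"
```

```text
time: 11.77
tool_pos: [596.0, 22.8, 68.0]
tcp_rot: [-0.311, 1.57, 0.116]
contact_force: [-0.4, -0.1, 1.8]
grip_width: 29.6
time: 12.43
tool_pos: [596.9, 22.8, 161.5]
tcp_rot: [-0.482, 1.567, -0.055]
contact_force: [0.4, 0.5, 0.3]
grip_width: 50.1
jaw 97.2 t [  2.13 -36.18 -25.99] w [-1.269  0.002  0.004]
jaw 277.2 t [  2.13 -36.18 -25.99] w [ 1.872  0.004 -0.002]
jaw -82.8 t [  2.13 -36.18 -25.99] w [ 1.872  0.004 -0.002]
t=12.43 tcp [596.9  22.8 161.5] curjaw 24.5 q [-0.09  0.53  1.42  0.    1.2  -0.52] F [0.4 0.5 0.3] w 50.1
```

```bash
python3 -m creep '[{"tx":0,"ty":-1,"tz":-0.7,"wx":-0.04,"wy":0,"wz":0,"gripper":-0.3},{"tx":0,"ty":-3.5,"tz":-2.5,"wx":-0.12,"wy":0,"wz":0,"gripper":-0.3},{"tx":0,"ty":-6.5,"tz":-4.7,"wx":-0.22,"wy":0,"wz":0,"gripper":-0.3},{"tx":0,"ty":-9.5,"tz":-6.9,"wx":-0.33,"wy":0,"wz":0,"gripper":-0.3},{"tx":0,"ty":-12.5,"tz":-9,"wx":-0.44,"wy":0,"wz":0,"gripper":-0.3},{"tx":0,"ty":-15.5,"tz":-11.2,"wx":-0.55,"wy":0,"wz":0,"gripper":-0.3},{"tx":0,"ty":-18.5,"tz":-13.3,"wx":-0.66,"wy":0,"wz":0,"gripper":-0.3},{"tx":0,"ty":-21,"tz":-15.1,"wx":-0.74,"wy":0,"wz":0,"gripper":-0.3}]'
python3 -c "
from h import *
plan(510.3,-414.2,45,97.2)"
```

```text
time: 13.1
tool_pos: [544.8, -233.3, 158.6]
tcp_rot: [-1.948, 1.57, -0.777]
contact_force: [1.2, 0.2, 0.8]
grip_width: 59.9
jaw 97.2 t [ 11.37  -3.84 -18.  ] w [-0.525 -0.001  0.001]
jaw 277.2 t [ 11.37  -3.84 -18.  ] w [2.617e+00 1.000e-03 1.000e-03]
jaw -82.8 t [ 11.37  -3.84 -18.  ] w [2.617e+00 1.000e-03 1.000e-03]
t=13.10 tcp [ 544.8 -233.3  158.6] curjaw 67.1 q [-0.53  0.52  1.43 -0.    1.19 -1.71] F [1.2 0.2 0.8] w 59.9
```

```bash
python3 -m creep '[{"tx":0.3,"ty":-0.5,"tz":-2,"wx":-0.06,"wy":0,"wz":0,"gripper":-0.3},{"tx":1.5,"ty":-1.3,"tz":-5.2,"wx":-0.16,"wy":0,"wz":0,"gripper":-0.3},{"tx":3,"ty":-2.1,"tz":-8.7,"wx":-0.27,"wy":0,"wz":0,"gripper":-0.3},{"tx":4.8,"ty":-2.9,"tz":-12.4,"wx":-0.37,"wy":0,"wz":0,"gripper":-0.3},{"tx":6.8,"ty":-3.5,"tz":-15.5,"wx":-0.46,"wy":0,"wz":0,"gripper":-0.3},{"tx":8.8,"ty":-3.8,"tz":-17.5,"wx":-0.51,"wy":0,"wz":0,"gripper":-0.3},{"tx":10.5,"ty":-3.9,"tz":-18,"wx":-0.525,"wy":0,"wz":0,"gripper":-0.3},{"tx":11.2,"ty":-3.9,"tz":-18,"wx":-0.525,"wy":0,"wz":0,"gripper":-0.3}]'
python3 -m creep '[{"tx":0,"ty":0,"tz":0,"wx":0,"wy":0,"wz":0,"gripper":-0.3},{"tx":0,"ty":0,"tz":0,"wx":0,"wy":0,"wz":0,"gripper":-0.3}]'
python3 -c "
from h import *
plan(510.3,-414.2,6,97.2)"
```

```text
time: 13.77
tool_pos: [508.8, -412.9, 43.4]
tcp_rot: [0.683, 1.568, 2.373]
contact_force: [-0.7, 0.4, -0.9]
grip_width: 59.7
time: 13.93
tool_pos: [511.0, -411.1, 46.4]
tcp_rot: [-1.024, 1.57, 0.668]
contact_force: [0.3, 1.1, -0.1]
grip_width: 59.8
jaw 97.2 t [ 4.04  0.11 -0.3 ] w [-0.004  0.     0.   ]
jaw 277.2 t [ 4.04  0.11 -0.3 ] w [ 3.137  0.    -0.   ]
jaw -82.8 t [ 4.04  0.11 -0.3 ] w [ 3.137  0.    -0.   ]
t=13.93 tcp [ 511.  -411.1   46.4] curjaw 96.9 q [-0.79  0.75  1.34  0.    1.05 -2.49] F [ 0.3  1.1 -0.1] w 59.8
```

```bash
python3 -m creep '[{"tx":1.2,"ty":0.1,"tz":-0.3,"wx":0,"wy":0,"wz":0,"gripper":-0.3},{"tx":2.6,"ty":0.1,"tz":-0.3,"wx":0,"wy":0,"wz":0,"gripper":-0.3},{"tx":3.6,"ty":0.1,"tz":-0.3,"wx":0,"wy":0,"wz":0,"gripper":-0.3},{"tx":4,"ty":0.1,"tz":-0.3,"wx":0,"wy":0,"wz":0,"gripper":-0.3},{"tx":4,"ty":0.1,"tz":-0.3,"wx":0,"wy":0,"wz":0,"gripper":-0.3},{"tx":4,"ty":0.1,"tz":-0.3,"wx":0,"wy":0,"wz":0,"gripper":-0.3}]'
python3 -m creep '[{"tx":0,"ty":0,"tz":0,"wx":0,"wy":0,"wz":0,"gripper":0.2},{"tx":0,"ty":0,"tz":0,"wx":0,"wy":0,"wz":0,"gripper":0.6},{"tx":0,"ty":0,"tz":0,"wx":0,"wy":0,"wz":0,"gripper":0.9},{"tx":0,"ty":0,"tz":0,"wx":0,"wy":0,"wz":0,"gripper":1},{"tx":0,"ty":0,"tz":0,"wx":0,"wy":0,"wz":0,"gripper":1},{"tx":0,"ty":0,"tz":0,"wx":0,"wy":0,"wz":0,"gripper":1}]'
python3 -m creep '[{"tx":-1,"ty":0,"tz":0,"wx":0,"wy":0,"wz":0,"gripper":1},{"tx":-3,"ty":0,"tz":0,"wx":0,"wy":0,"wz":0,"gripper":1},{"tx":-6,"ty":0,"tz":0,"wx":0,"wy":0,"wz":0,"gripper":1},{"tx":-9,"ty":0,"tz":0,"wx":0,"wy":0,"wz":0,"gripper":1},{"tx":-12,"ty":0,"tz":0,"wx":0,"wy":0,"wz":0,"gripper":1},{"tx":-13.5,"ty":0,"tz":0,"wx":0,"wy":0,"wz":0,"gripper":1},{"tx":-14,"ty":0,"tz":0,"wx":0,"wy":0,"wz":0,"gripper":1}]'
python3 -c "
from h import *
plan(529.8,-5.5,150,24.55)"
```

```text
time: 14.43
tool_pos: [510.3, -414.7, 6.0]
tcp_rot: [-2.235, 1.57, -0.543]
contact_force: [0.6, 0.2, 0.1]
grip_width: 59.5
time: 14.93
tool_pos: [510.1, -415.0, 6.0]
tcp_rot: [-2.412, 1.57, -0.72]
contact_force: [-0.9, -0.4, 2.4]
grip_width: 29.7
time: 15.52
tool_pos: [511.1, -415.9, 150.2]
tcp_rot: [-2.474, 1.564, -0.782]
contact_force: [-0.2, 0.2, -0.7]
grip_width: 29.5
jaw 24.6 t [-0.16 -6.82 40.51] w [ 1.264 -0.002  0.007]
jaw 204.6 t [-0.16 -6.82 40.51] w [-1.878 -0.007 -0.002]
jaw -155.4 t [-0.16 -6.82 40.51] w [-1.878 -0.007 -0.002]
t=15.52 tcp [ 511.1 -415.9  150.2] curjaw 96.9 q [-0.8   0.65  1.23  0.    1.26 -2.49] F [-0.2  0.2 -0.7] w 29.5
```

```bash
python3 -m creep '[{"tx":0,"ty":-0.2,"tz":1.2,"wx":0.05,"wy":0,"wz":0,"gripper":1},{"tx":0,"ty":-0.7,"tz":4.2,"wx":0.14,"wy":0,"wz":0,"gripper":1},{"tx":0,"ty":-1.3,"tz":7.8,"wx":0.25,"wy":0,"wz":0,"gripper":1},{"tx":0,"ty":-1.9,"tz":11.4,"wx":0.36,"wy":0,"wz":0,"gripper":1},{"tx":0,"ty":-2.5,"tz":15,"wx":0.47,"wy":0,"wz":0,"gripper":1},{"tx":0,"ty":-3.1,"tz":18.6,"wx":0.58,"wy":0,"wz":0,"gripper":1},{"tx":0,"ty":-3.6,"tz":21.5,"wx":0.67,"wy":0,"wz":0,"gripper":1},{"tx":0,"ty":-3.9,"tz":23,"wx":0.72,"wy":0,"wz":0,"gripper":1}]'
python3 -c "
from h import *
plan(529.8,-5.5,150,24.55)"
```

```text
time: 16.18
tool_pos: [519.9, -177.9, 145.0]
tcp_rot: [1.4, 1.568, 2.369]
contact_force: [0.2, -0.7, 0.2]
grip_width: 29.6
jaw 24.6 t [-0.47  8.94 14.78] w [ 0.541 -0.    -0.003]
jaw 204.6 t [-0.47  8.94 14.78] w [-2.601  0.004 -0.   ]
jaw -155.4 t [-0.47  8.94 14.78] w [-2.601  0.004 -0.   ]
t=16.18 tcp [ 519.9 -177.9  145. ] curjaw 55.5 q [-0.47  0.46  1.57  0.    1.11 -1.44] F [ 0.2 -0.7  0.2] w 29.6
```

```bash
python3 -m creep '[{"tx":0,"ty":0.8,"tz":1.3,"wx":0.06,"wy":0,"wz":0,"gripper":1},{"tx":0,"ty":2.6,"tz":4.3,"wx":0.17,"wy":0,"wz":0,"gripper":1},{"tx":0,"ty":4.7,"tz":7.7,"wx":0.29,"wy":0,"wz":0,"gripper":1},{"tx":0,"ty":6.7,"tz":11,"wx":0.4,"wy":0,"wz":0,"gripper":1},{"tx":0,"ty":8.3,"tz":13.6,"wx":0.5,"wy":0,"wz":0,"gripper":1},{"tx":0.5,"ty":8.9,"tz":14.6,"wx":0.54,"wy":0,"wz":0,"gripper":1},{"tx":1.8,"ty":8.9,"tz":14.8,"wx":0.54,"wy":0,"wz":0,"gripper":1},{"tx":2.8,"ty":8.9,"tz":14.8,"wx":0.54,"wy":0,"wz":0,"gripper":1}]'
python3 -m creep '[{"tx":0.5,"ty":0,"tz":0,"wx":0,"wy":0,"wz":0,"gripper":1},{"tx":1.5,"ty":0,"tz":0,"wx":0,"wy":0,"wz":0,"gripper":1},{"tx":2,"ty":0,"tz":0,"wx":0,"wy":0,"wz":0,"gripper":1},{"tx":2,"ty":0,"tz":0,"wx":0,"wy":0,"wz":0,"gripper":1},{"tx":2,"ty":0,"tz":0,"wx":0,"wy":0,"wz":0,"gripper":1}]'
python3 -c "
from h import *
plan(529.8,-5.5,66,24.55)"
```

```text
time: 16.85
tool_pos: [530.2, -8.0, 116.6]
tcp_rot: [2.406, 1.57, 2.84]
contact_force: [-0.9, -0.6, -0.4]
grip_width: 30.1
time: 17.27
tool_pos: [530.6, -9.9, 97.4]
tcp_rot: [2.418, 1.57, 2.849]
contact_force: [-1.4, -0.2, -0.5]
grip_width: 29.6
jaw 24.6 t [3.14 0.43 0.11] w [ 0.003 -0.001 -0.   ]
jaw 204.6 t [3.14 0.43 0.11] w [-3.139e+00  1.000e-03 -1.000e-03]
jaw -155.4 t [3.14 0.43 0.11] w [-3.139e+00  1.000e-03 -1.000e-03]
t=17.27 tcp [530.6  -9.9  97.4] curjaw 24.7 q [-0.16  0.49  1.68  0.    0.97 -0.59] F [-1.4 -0.2 -0.5] w 29.6
```

```bash
python3 -m creep '[{"tx":0.6,"ty":0.4,"tz":0.1,"wx":0,"wy":0,"wz":0,"gripper":1},{"tx":1.3,"ty":0.4,"tz":0.1,"wx":0,"wy":0,"wz":0,"gripper":1},{"tx":2,"ty":0.4,"tz":0.1,"wx":0,"wy":0,"wz":0,"gripper":1},{"tx":2.5,"ty":0.4,"tz":0.1,"wx":0,"wy":0,"wz":0,"gripper":1},{"tx":2.5,"ty":0.4,"tz":0.1,"wx":0,"wy":0,"wz":0,"gripper":1},{"tx":2.5,"ty":0.4,"tz":0.1,"wx":0,"wy":0,"wz":0,"gripper":1}]'
python3 - <<'E'
from h import *
from plant import *
plan(529.8,-5.5,66,24.55)
n="scene"
c=capture(n); np.savez(n+"4.npz",**c); f=c["frame"]
f=f[110:270,200:400]
cv2.imwrite(f"pics/{n}4.png",cv2.resize(f[:,:,::-1],None,fx=3.5,fy=3.5,interpolation=cv2.INTER_CUBIC))
E
```

```text
time: 17.77
tool_pos: [529.8, -5.3, 72.3]
tcp_rot: [2.491, 1.57, 2.923]
contact_force: [0.8, 0.4, -1.3]
grip_width: 29.7
jaw 24.6 t [ 0.63 -0.02 -0.  ] w [ 0.004 -0.001 -0.001]
jaw 204.6 t [ 0.63 -0.02 -0.  ] w [-3.138e+00  1.000e-03 -1.000e-03]
jaw -155.4 t [ 0.63 -0.02 -0.  ] w [-3.138e+00  1.000e-03 -1.000e-03]
t=17.77 tcp [529.8  -5.3  72.3] curjaw 24.8 q [-0.15  0.53  1.71  0.    0.91 -0.59] F [ 0.8  0.4 -1.3] w 29.7
```

View pics/scene4.png

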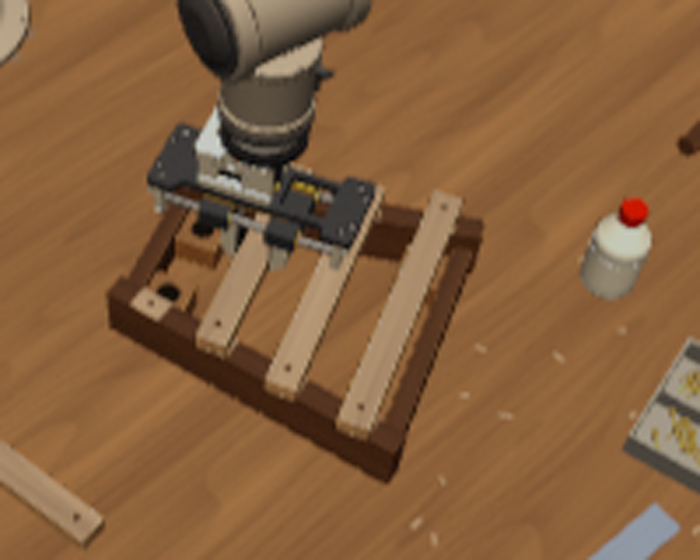

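The 280 mm and 252 mm slats lie squarely on their places, and the 224 mm slat hovers over mark 2 (right end at crop (217,330)). Lowering and releasing.

```bash
python3 -m creep '[{"tx":0.2,"ty":0,"tz":0,"wx":0,"wy":0,"wz":0,"gripper":1},{"tx":0.5,"ty":0,"tz":0,"wx":0,"wy":0,"wz":0,"gripper":1},{"tx":0.63,"ty":0,"tz":0,"wx":0,"wy":0,"wz":0,"gripper":1},{"tx":0.63,"ty":0,"tz":0,"wx":0,"wy":0,"wz":0,"gripper":1},{"tx":0.63,"ty":0,"tz":0,"wx":0,"wy":0,"wz":0,"gripper":1}]'
python3 -m creep '[{"tx":0,"ty":0,"tz":0,"wx":0,"wy":0,"wz":0,"gripper":0.2},{"tx":0,"ty":0,"tz":0,"wx":0,"wy":0,"wz":0,"gripper":0},{"tx":0,"ty":0,"tz":0,"wx":0,"wy":0,"wz":0,"gripper":-0.1},{"tx":0,"ty":0,"tz":0,"wx":0,"wy":0,"wz":0,"gripper":-0.1},{"tx":-1,"ty":0,"tz":0,"wx":0,"wy":0,"wz":0,"gripper":-0.1},{"tx":-3.5,"ty":0,"tz":0,"wx":0,"wy":0,"wz":0,"gripper":-0.1},{"tx":-7,"ty":0,"tz":0,"wx":0,"wy":0,"wz":0,"gripper":-0.1},{"tx":-9,"ty":0,"tz":0,"wx":0,"wy":0,"wz":0,"gripper":-0.1}]'
python3 -c "
from h import *
plan(523.3,-296.5,140,98.6)"
```

```text
time: 18.23
tool_pos: [529.9, -5.3, 66.3]
tcp_rot: [2.016, 1.571, 2.448]
contact_force: [0.5, -0.0, -0.5]
grip_width: 29.5
time: 18.9
tool_pos: [531.0, -5.5, 160.1]
tcp_rot: [-0.559, 1.567, -0.127]
contact_force: [1.6, -1.1, 0.9]
grip_width: 50.5
jaw 98.6 t [  2.02 -26.1  -12.89] w [-1.289e+00  1.000e-03  4.000e-03]
jaw 278.6 t [  2.02 -26.1  -12.89] w [ 1.853e+00  4.000e-03 -1.000e-03]
jaw -81.4 t [  2.02 -26.1  -12.89] w [ 1.853e+00  4.000e-03 -1.000e-03]
t=18.90 tcp [531.   -5.5 160.1] curjaw 24.8 q [-0.15  0.41  1.61  0.    1.11 -0.59] F [ 1.6 -1.1  0.9] w 50.5
```

```bash
python3 -m creep '[{"tx":0,"ty":-1,"tz":-0.5,"wx":-0.05,"wy":0,"wz":0,"gripper":-0.3},{"tx":0,"ty":-3,"tz":-1.5,"wx":-0.15,"wy":0,"wz":0,"gripper":-0.3},{"tx":0,"ty":-5.4,"tz":-2.7,"wx":-0.26,"wy":0,"wz":0,"gripper":-0.3},{"tx":0,"ty":-7.8,"tz":-3.9,"wx":-0.38,"wy":0,"wz":0,"gripper":-0.3},{"tx":0,"ty":-10.2,"tz":-5,"wx":-0.5,"wy":0,"wz":0,"gripper":-0.3},{"tx":0,"ty":-12.6,"tz":-6.2,"wx":-0.61,"wy":0,"wz":0,"gripper":-0.3},{"tx":0,"ty":-14.8,"tz":-7.3,"wx":-0.71,"wy":0,"wz":0,"gripper":-0.3},{"tx":0,"ty":-16,"tz":-8,"wx":-0.77,"wy":0,"wz":0,"gripper":-0.3}]'
python3 -c "
from h import *
plan(523.3,-296.5,45,98.6)"
```

```text
time: 19.57
tool_pos: [524.3, -186.8, 157.3]
tcp_rot: [-2.04, 1.569, -0.834]
contact_force: [-0.1, -0.7, -0.3]
grip_width: 59.5
jaw 98.6 t [ 11.24  -3.81 -10.27] w [-0.515 -0.001  0.001]
jaw 278.6 t [ 11.24  -3.81 -10.27] w [2.626e+00 2.000e-03 1.000e-03]
jaw -81.4 t [ 11.24  -3.81 -10.27] w [2.626e+00 2.000e-03 1.000e-03]
t=19.57 tcp [ 524.3 -186.8  157.3] curjaw 69.1 q [-0.48  0.46  1.54 -0.    1.14 -1.69] F [-0.1 -0.7 -0.3] w 59.5
```

```bash
python3 -m creep '[{"tx":0,"ty":-0.5,"tz":-1.2,"wx":-0.06,"wy":0,"wz":0,"gripper":-0.3},{"tx":0.5,"ty":-1.3,"tz":-3.4,"wx":-0.16,"wy":0,"wz":0,"gripper":-0.3},{"tx":2,"ty":-2.1,"tz":-5.7,"wx":-0.28,"wy":0,"wz":0,"gripper":-0.3},{"tx":4,"ty":-2.9,"tz":-7.8,"wx":-0.39,"wy":0,"wz":0,"gripper":-0.3},{"tx":6.5,"ty":-3.5,"tz":-9.5,"wx":-0.47,"wy":0,"wz":0,"gripper":-0.3},{"tx":8.8,"ty":-3.8,"tz":-10.3,"wx":-0.51,"wy":0,"wz":0,"gripper":-0.3},{"tx":10.5,"ty":-3.8,"tz":-10.3,"wx":-0.515,"wy":0,"wz":0,"gripper":-0.3},{"tx":11.2,"ty":-3.8,"tz":-10.3,"wx":-0.515,"wy":0,"wz":0,"gripper":-0.3}]'
python3 -m creep '[{"tx":0,"ty":0,"tz":0,"wx":0,"wy":0,"wz":0,"gripper":-0.3},{"tx":0,"ty":0,"tz":0,"wx":0,"wy":0,"wz":0,"gripper":-0.3}]'
python3 -c "
from h import *
plan(523.3,-296.5,6,98.6)"
```

```text
time: 20.23
tool_pos: [521.3, -293.8, 42.3]
tcp_rot: [0.752, 1.567, 2.468]
contact_force: [-1.1, 1.4, -0.5]
grip_width: 59.6
time: 20.4
tool_pos: [523.0, -293.8, 45.3]
tcp_rot: [-2.125, 1.57, -0.408]
contact_force: [0.7, -0.5, -0.1]
grip_width: 59.6
jaw 98.6 t [ 3.93  0.02 -0.27] w [-0.004 -0.     0.001]
jaw 278.6 t [ 3.93  0.02 -0.27] w [3.138e+00 1.000e-03 1.000e-03]
jaw -81.4 t [ 3.93  0.02 -0.27] w [3.138e+00 1.000e-03 1.000e-03]
t=20.40 tcp [ 523.  -293.8   45.3] curjaw 98.4 q [-0.64  0.67  1.52  0.    0.95 -2.36] F [ 0.7 -0.5 -0.1] w 59.6
```

```bash
python3 -m creep '[{"tx":1.2,"ty":0,"tz":-0.25,"wx":0,"wy":0,"wz":0,"gripper":-0.3},{"tx":2.6,"ty":0,"tz":-0.25,"wx":0,"wy":0,"wz":0,"gripper":-0.3},{"tx":3.6,"ty":0,"tz":-0.25,"wx":0,"wy":0,"wz":0,"gripper":-0.3},{"tx":3.9,"ty":0,"tz":-0.25,"wx":0,"wy":0,"wz":0,"gripper":-0.3},{"tx":3.9,"ty":0,"tz":-0.25,"wx":0,"wy":0,"wz":0,"gripper":-0.3},{"tx":3.9,"ty":0,"tz":-0.25,"wx":0,"wy":0,"wz":0,"gripper":-0.3}]'
python3 -m creep '[{"tx":0,"ty":0,"tz":0,"wx":0,"wy":0,"wz":0,"gripper":0.2},{"tx":0,"ty":0,"tz":0,"wx":0,"wy":0,"wz":0,"gripper":0.6},{"tx":0,"ty":0,"tz":0,"wx":0,"wy":0,"wz":0,"gripper":0.9},{"tx":0,"ty":0,"tz":0,"wx":0,"wy":0,"wz":0,"gripper":1},{"tx":0,"ty":0,"tz":0,"wx":0,"wy":0,"wz":0,"gripper":1},{"tx":0,"ty":0,"tz":0,"wx":0,"wy":0,"wz":0,"gripper":1}]'
python3 -m creep '[{"tx":-1,"ty":0,"tz":0,"wx":0,"wy":0,"wz":0,"gripper":1},{"tx":-3,"ty":0,"tz":0,"wx":0,"wy":0,"wz":0,"gripper":1},{"tx":-6,"ty":0,"tz":0,"wx":0,"wy":0,"wz":0,"gripper":1},{"tx":-9,"ty":0,"tz":0,"wx":0,"wy":0,"wz":0,"gripper":1},{"tx":-12,"ty":0,"tz":0,"wx":0,"wy":0,"wz":0,"gripper":1},{"tx":-13.5,"ty":0,"tz":0,"wx":0,"wy":0,"wz":0,"gripper":1},{"tx":-14,"ty":0,"tz":0,"wx":0,"wy":0,"wz":0,"gripper":1}]'
python3 -c "
from h import *
plan(464.7,-35.5,150,24.55)"
```

```text
time: 20.9
tool_pos: [523.3, -296.4, 5.7]
tcp_rot: [-2.203, 1.57, -0.486]
contact_force: [-0.2, 0.4, 0.3]
grip_width: 59.7
time: 21.4
tool_pos: [523.2, -296.5, 5.7]
tcp_rot: [-2.35, 1.57, -0.633]
contact_force: [-0.1, -0.3, 1.2]
grip_width: 30.0
time: 21.98
tool_pos: [524.2, -297.3, 149.5]
tcp_rot: [-2.341, 1.565, -0.624]
contact_force: [0.1, -0.2, -0.9]
grip_width: 29.2
jaw 24.6 t [-0.17  2.08 26.76] w [ 1.289e+00 -1.000e-03  7.000e-03]
jaw 204.6 t [-0.17  2.08 26.76] w [-1.853e+00 -7.000e-03 -1.000e-03]
jaw -155.4 t [-0.17  2.08 26.76] w [-1.853e+00 -7.000e-03 -1.000e-03]
t=21.98 tcp [ 524.2 -297.3  149.5] curjaw 98.4 q [-0.64  0.55  1.42  0.    1.17 -2.36] F [ 0.1 -0.2 -0.9] w 29.2
```

```bash
python3 -m creep '[{"tx":0,"ty":0.1,"tz":0.9,"wx":0.05,"wy":0,"wz":0,"gripper":1},{"tx":0,"ty":0.2,"tz":2.9,"wx":0.15,"wy":0,"wz":0,"gripper":1},{"tx":0,"ty":0.4,"tz":5.2,"wx":0.26,"wy":0,"wz":0,"gripper":1},{"tx":0,"ty":0.6,"tz":7.6,"wx":0.37,"wy":0,"wz":0,"gripper":1},{"tx":0,"ty":0.8,"tz":10,"wx":0.48,"wy":0,"wz":0,"gripper":1},{"tx":0,"ty":1,"tz":12.4,"wx":0.59,"wy":0,"wz":0,"gripper":1},{"tx":0,"ty":1.1,"tz":14.3,"wx":0.68,"wy":0,"wz":0,"gripper":1},{"tx":0,"ty":1.2,"tz":15.3,"wx":0.73,"wy":0,"wz":0,"gripper":1}]'
python3 -c "
from h import *
plan(464.7,-35.5,150,24.55)"
```

```text
time: 22.65
tool_pos: [487.5, -144.3, 144.6]
tcp_rot: [1.509, 1.568, 2.493]
contact_force: [0.1, 0.0, -1.2]
grip_width: 29.5
jaw 24.6 t [-0.51  7.92  7.79] w [ 0.555 -0.001 -0.003]
jaw 204.6 t [-0.51  7.92  7.79] w [-2.587e+00  4.000e-03 -1.000e-03]
jaw -155.4 t [-0.51  7.92  7.79] w [-2.587e+00  4.000e-03 -1.000e-03]
t=22.65 tcp [ 487.5 -144.3  144.6] curjaw 56.3 q [-0.44  0.4   1.69  0.    1.06 -1.42] F [ 0.1  0.  -1.2] w 29.5
```

```bash
python3 -m creep '[{"tx":0,"ty":0.8,"tz":0.8,"wx":0.06,"wy":0,"wz":0,"gripper":1},{"tx":0,"ty":2.4,"tz":2.4,"wx":0.17,"wy":0,"wz":0,"gripper":1},{"tx":0,"ty":4.2,"tz":4.1,"wx":0.29,"wy":0,"wz":0,"gripper":1},{"tx":0,"ty":6,"tz":5.9,"wx":0.41,"wy":0,"wz":0,"gripper":1},{"tx":0,"ty":7.3,"tz":7.2,"wx":0.51,"wy":0,"wz":0,"gripper":1},{"tx":0.5,"ty":7.9,"tz":7.8,"wx":0.555,"wy":0,"wz":0,"gripper":1},{"tx":1.8,"ty":7.9,"tz":7.8,"wx":0.555,"wy":0,"wz":0,"gripper":1},{"tx":2.8,"ty":7.9,"tz":7.8,"wx":0.555,"wy":0,"wz":0,"gripper":1}]'
python3 -m creep '[{"tx":0.5,"ty":0,"tz":0,"wx":0,"wy":0,"wz":0,"gripper":1},{"tx":1.5,"ty":0,"tz":0,"wx":0,"wy":0,"wz":0,"gripper":1},{"tx":2,"ty":0,"tz":0,"wx":0,"wy":0,"wz":0,"gripper":1},{"tx":2,"ty":0,"tz":0,"wx":0,"wy":0,"wz":0,"gripper":1},{"tx":2,"ty":0,"tz":0,"wx":0,"wy":0,"wz":0,"gripper":1}]'
python3 -c "
from h import *
plan(464.7,-35.5,66,24.55)"
```

```text
time: 23.32
tool_pos: [465.2, -37.2, 116.6]
tcp_rot: [2.312, 1.57, 2.745]
contact_force: [0.2, 0.5, -1.5]
grip_width: 29.2
time: 23.73
tool_pos: [465.7, -38.2, 97.3]
tcp_rot: [2.357, 1.57, 2.789]
contact_force: [0.5, -0.6, 0.2]
grip_width: 29.5
jaw 24.6 t [3.13 0.28 0.02] w [ 0.003 -0.001 -0.001]
jaw 204.6 t [3.13 0.28 0.02] w [-3.138e+00  1.000e-03 -1.000e-03]
jaw -155.4 t [3.13 0.28 0.02] w [-3.138e+00  1.000e-03 -1.000e-03]
t=23.73 tcp [465.7 -38.2  97.3] curjaw 24.7 q [-0.25  0.4   1.85  0.    0.89 -0.68] F [ 0.5 -0.6  0.2] w 29.5
```

```bash
python3 -m creep '[{"tx":0.6,"ty":0.3,"tz":0,"wx":0,"wy":0,"wz":0,"gripper":1},{"tx":1.3,"ty":0.3,"tz":0,"wx":0,"wy":0,"wz":0,"gripper":1},{"tx":2,"ty":0.3,"tz":0,"wx":0,"wy":0,"wz":0,"gripper":1},{"tx":2.6,"ty":0.3,"tz":0,"wx":0,"wy":0,"wz":0,"gripper":1},{"tx":3,"ty":0.3,"tz":0,"wx":0,"wy":0,"wz":0,"gripper":1},{"tx":3.1,"ty":0.3,"tz":0,"wx":0,"wy":0,"wz":0,"gripper":1},{"tx":3.1,"ty":0.3,"tz":0,"wx":0,"wy":0,"wz":0,"gripper":1},{"tx":3.1,"ty":0.3,"tz":0,"wx":0,"wy":0,"wz":0,"gripper":1}]'
python3 -c "
from h import *
plan(464.7,-35.5,66,24.55)"
```

```text
time: 24.4
tool_pos: [464.8, -35.4, 66.4]
tcp_rot: [-0.189, 1.571, 0.243]
contact_force: [-0.0, 0.6, -0.8]
grip_width: 29.7
jaw 24.6 t [ 0.04 -0.   -0.01] w [0.003 0.    0.   ]
jaw 204.6 t [ 0.04 -0.   -0.01] w [-3.138 -0.     0.   ]
jaw -155.4 t [ 0.04 -0.   -0.01] w [-3.138 -0.     0.   ]
t=24.40 tcp [464.8 -35.4  66.4] curjaw 24.7 q [-0.24  0.44  1.89  0.    0.81 -0.67] F [-0.   0.6 -0.8] w 29.7
```

Release, lift, then move the arm off to the right so I can check the result.

```bash
python3 -m creep '[{"tx":0.03,"ty":0,"tz":0,"wx":0,"wy":0,"wz":0,"gripper":0.2},{"tx":0.03,"ty":0,"tz":0,"wx":0,"wy":0,"wz":0,"gripper":0},{"tx":0.03,"ty":0,"tz":0,"wx":0,"wy":0,"wz":0,"gripper":-0.1},{"tx":0,"ty":0,"tz":0,"wx":0,"wy":0,"wz":0,"gripper":-0.1},{"tx":-1,"ty":0,"tz":0,"wx":0,"wy":0,"wz":0,"gripper":-0.1},{"tx":-3.5,"ty":0,"tz":0,"wx":0,"wy":0,"wz":0,"gripper":-0.1},{"tx":-7,"ty":0,"tz":0,"wx":0,"wy":0,"wz":0,"gripper":-0.1},{"tx":-11,"ty":0,"tz":0,"wx":0,"wy":0,"wz":0,"gripper":-0.1}]'
python3 -c "
from h import *
plan(350,-370,200,24.55)"
```

```text
time: 25.07
tool_pos: [463.5, -35.1, 176.6]
tcp_rot: [2.446, 1.567, 2.878]
contact_force: [1.2, -0.2, -0.5]
grip_width: 50.5
jaw 24.6 t [ -2.33 -25.66 -24.33] w [ 0.003 -0.003 -0.002]
jaw 204.6 t [ -2.33 -25.66 -24.33] w [-3.138  0.004 -0.004]
jaw -155.4 t [ -2.33 -25.66 -24.33] w [-3.138  0.004 -0.004]
t=25.07 tcp [463.5 -35.1 176.6] curjaw 24.7 q [-0.24  0.29  1.76  0.    1.1  -0.67] F [ 1.2 -0.2 -0.5] w 50.5
```

```bash
python3 -m creep '[{"tx":-0.3,"ty":-1,"tz":-1,"wx":0,"wy":0,"wz":0,"gripper":-0.1},{"tx":-0.6,"ty":-3.5,"tz":-3.3,"wx":0,"wy":0,"wz":0,"gripper":-0.1},{"tx":-1,"ty":-6.3,"tz":-6,"wx":0,"wy":0,"wz":0,"gripper":-0.1},{"tx":-1.3,"ty":-9.1,"tz":-8.6,"wx":0,"wy":0,"wz":0,"gripper":-0.1},{"tx":-1.6,"ty":-11.9,"tz":-11.3,"wx":0,"wy":0,"wz":0,"gripper":-0.1},{"tx":-1.9,"ty":-14.7,"tz":-13.9,"wx":0,"wy":0,"wz":0,"gripper":-0.1},{"tx":-2.1,"ty":-17,"tz":-16.1,"wx":0,"wy":0,"wz":0,"gripper":-0.1},{"tx":-2.3,"ty":-18.5,"tz":-17.5,"wx":0,"wy":0,"wz":0,"gripper":-0.1}]'
python3 -m creep '[{"tx":0,"ty":-1,"tz":-1,"wx":0,"wy":0,"wz":0,"gripper":-0.1},{"tx":0,"ty":-3,"tz":-2.8,"wx":0,"wy":0,"wz":0,"gripper":-0.1},{"tx":0,"ty":-5,"tz":-4.7,"wx":0,"wy":0,"wz":0,"gripper":-0.1},{"tx":0,"ty":-6.5,"tz":-6.1,"wx":0,"wy":0,"wz":0,"gripper":-0.1},{"tx":0,"ty":-7,"tz":-6.6,"wx":0,"wy":0,"wz":0,"gripper":-0.1},{"tx":0,"ty":-7,"tz":-6.6,"wx":0,"wy":0,"wz":0,"gripper":-0.1},{"tx":0,"ty":-7,"tz":-6.6,"wx":0,"wy":0,"wz":0,"gripper":-0.1}]'
python3 - <<'E'
from h import *
from plant import *
for n in ("scene","top"):
    c=capture(n); np.savez(n+"5.npz",**c); f=c["frame"]
    cv2.imwrite(f"pics/{n}5.png",cv2.resize(f[:,:,::-1],(800,600),interpolation=cv2.INTER_CUBIC))
    if n=="top": cv2.imwrite("pics/top5c.png",cv2.resize(f[110:235,155:275],None,fx=5,fy=4.8,interpolation=cv2.INTER_CUBIC)[:,:,::-1])
E
```

```text
time: 25.73
tool_pos: [382.0, -279.5, 199.7]
tcp_rot: [-1.747, 1.57, -1.317]
contact_force: [0.2, 0.3, 0.6]
grip_width: 50.3
time: 26.32
tool_pos: [352.5, -367.3, 199.2]
tcp_rot: [1.242, 1.57, 1.673]
contact_force: [-0.5, 1.3, -1.0]
grip_width: 50.6
```

View pics/top5.png

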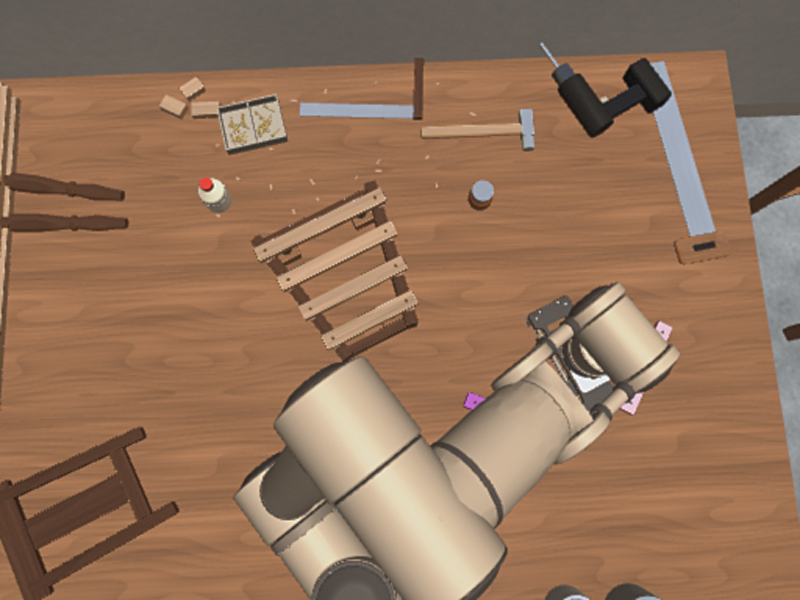

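View pics/top5c.png

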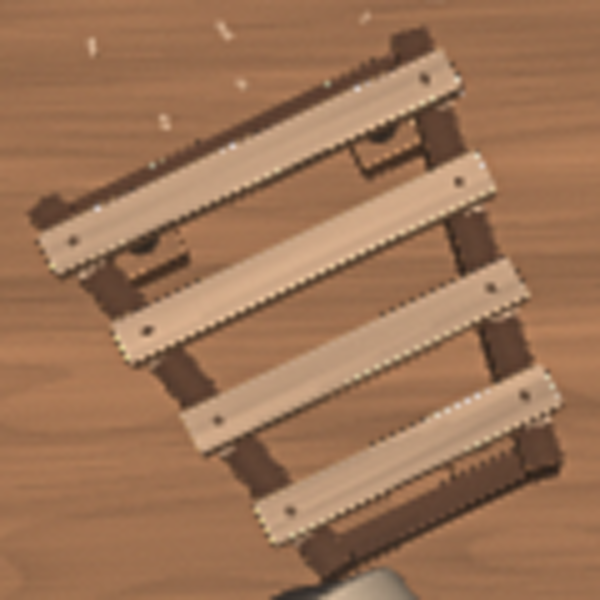

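View pics/scene5.png

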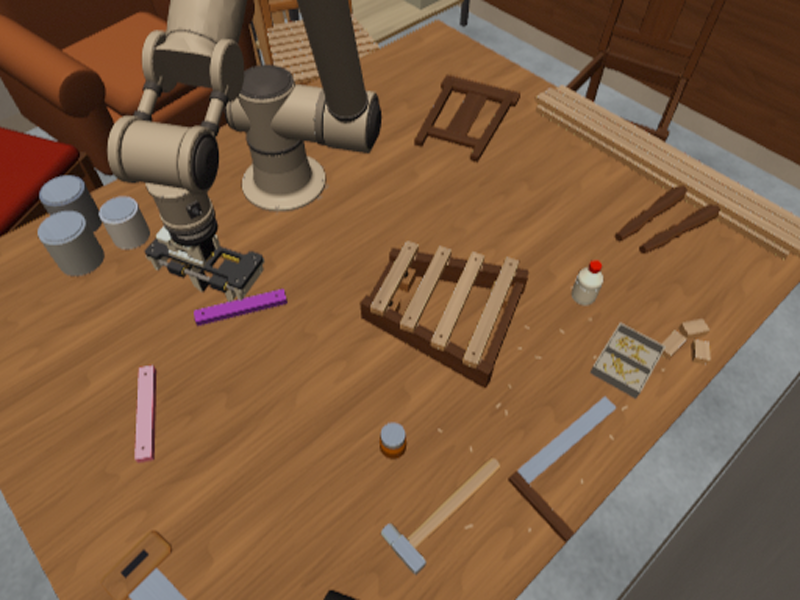

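All four slats lie across the rails. In the crop the screw holes are at (73,241)/(425,78), (147,330)/(459,182), (218,420)/(490,288) and (290,511)/(525,396). The glue and jar look unmoved. Next, the numeric check.

Run:
```python
from h import *
from plant import *
c=dict(np.load("top5.npz")); c0=dict(np.load("top0.npz"))
a=np.array([(290,511),(218,420),(147,330),(73,241)],float);b=np.array([(525,396),(490,288),(459,182),(425,78)],float)
uv=lambda a:np.c_[(a[:,0]+.5)/5-.5+155,(a[:,1]+.5)/4.8-.5+110]
A=ray(c,uv(a),80);B=ray(c,uv(b),80);m=(A+B)/2;d=A-B
mk=np.array([[464.7,-35.5],[529.8,-5.5],[595.4,24.4],[660.9,54.6]])
print((m[:,:2]-mk).round(1),np.linalg.norm(d,axis=1).round(1),(np.degrees(np.arctan2(d[:,1],d[:,0]))-114.55).round(2))
P=cloud(c)
for i in range(4):
    pts=[]
    for t in np.linspace(.1,.9,9):
        u,v=(uv(a)[i]*(1-t)+uv(b)[i]*t).round().astype(int); pts.append(P[v,u,2])
    print(i+1,"top z",np.round(pts,0))
print("diff glue/jar",[np.abs(c["frame"][y:y+40,x:x+40].astype(int)-c0["frame"][y:y+40,x:x+40]).max() for x,y in ((118,105),(290,105))])
print(get_obs()["contact_force"],np.abs(get_obs()["dq"]).max())
```

```text
[[-0.3  0.6]
 [-0.3  0.4]
 [-0.5 -0.6]
 [-0.3  0.5]] [158.6 184.9 213.2 241.6] [ 0.21  0.32  0.08 -0.19]
1 top z [80. 76. 78. 84. 85. 72. 80. 78. 77.]
2 top z [72. 76. 82. 78. 80. 77. 83. 79. 77.]
3 top z [76. 77. 80. 81. 82. 78. 77. 78. 79.]
4 top z [82. 83. 82. 83. 76. 81. 75. 81. 79.]
diff glue/jar [np.int64(11), np.int64(10)]
[ 0.9345219  -0.33717408  0.83258855] 0.005976861038175874
```

All four slats are within 1 mm and about 0.3° of their places, lying flat at the right height, and the glue and jar haven't moved. Handing in.

```bash
python3 -c "
from plant import *
print(close_job())"
```

```text
the job is handed in; nothing more can be done
None
```

All four slats are on the frame in order of length, from 196 mm at the narrow back end to 280 mm at the wide front end, and released. The job was handed in at about 26 s of the 115 s allowed.

My last camera check, against the patch positions I measured at the start, showed:
- **Position:** each slat's middle is within about 1 mm of the middle of its pair of patches. The limit is 12 mm, and the camera calibration is only good to about 2 mm.
- **Angle:** each slat is within about 0.3° of square (the limit is about 6.9°).
- **Height:** the slat tops read about 80 mm above the bench with a few millimetres of depth noise, as expected for slats lying flat on the rails.
- **Surroundings:** the glue bottle and jar had not moved, and I left the pink and purple look-alikes alone. The gripper was clear of everything.

No check failed or disagreed. The only hitch was that the first move was refused, because a row must include all seven values. Nothing moved on that call.

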